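# Load the bearing carousel cup by cup and lock it

### The arm

A 6-joint arm with a two-finger parallel gripper is mounted at the origin on a cart in front of the work surface, level with it; the furniture and walls round the work are solid. World frame = base frame: x ahead of the robot, y to its left, z up, the work surface at z = 0. Lengths are in m, angles in rad, forces in N, time in s.
With the tool pointing down it reaches from about 0.275 to 0.725 m from the base axis. Payload 15.9 kg.
Tool frame: the origin (TCP) lies at the very end of the fingers, on their centre line; the grasp point (between the pads) lies 19 mm behind it; z points along the fingers, y is the line along which they close (so a half turn about z gives the same grasp; the last joint's range is limited). The gripper opens to 85 mm and grips with 20 to 120 N. Pads are 22 mm wide; open, the fingers measure 114 mm over their backs; the gripper's body (76 mm by 85 mm) begins 54 mm behind the grasp point. The pads swing forward as they close: fully open they stand 13 mm farther back than shut.
Start: joints at [1.137, 0.213, -0.034, 1.323, 0, 1.571], TCP at [0.21, 0.454, 0.231] pointing down, gripper open.
Joint ranges: [-2.98, 2.98], [-0.74, 1.72], [-1.14, 1.35], [-2.1, 2.04], [-1.57, 1.44], [-3.14, 3.14]. Speed limits (rad/s): [1.89, 1.89, 2.39, 2.57, 3.14, 3.14].

### API

Orientations are given as a unit quaternion [w, x, y, z].
In Python, from plant import robot, grab_frame, job gives the robot as it stands. The module is installed in compiled form; this text tells all that it offers.
- The arm moves only by the shell command python3 -m handwheel 'ROWS' [FORCE]. ROWS is JSON, a list of rows, each a list of 7 numbers: the shift along the tool's x, y, z in m, then the turn, a rotation vector about the tool's x, y, z in rad, then the opening, from -1 (shut) to 1 (fully open). In form: [[x, y, z, rx, ry, rz, hand], ...]. A call has 1 to 5 rows; each row is the pose to reach, as a shift and turn from the pose commanded when the call began, along the tool's axes at that moment; what a row does not reach only later rows make up. A row lasts 1/10 s, in which the tool goes at most 50 mm and 8.59 degrees, less where a joint would pass 70% of its speed; a pose out of reach is approached as far as the arm can. A call with a gripper value outside its range is refused whole. The fingers move at their own pace and stop on an object; FORCE is the grip in N (left out, the last holds). Time passes only in rows, so rows that repeat a pose let the fingers close. It gives the time, the measured TCP pose, the force, the opening and the grip force at its end, in the units of the state.
- robot.get_state(): the state, without advancing time (a new reading comes with each control period).
- grab_frame(name): name is "scene" or "top" or "wrist"; returns a dict with "img" (400x640x3 uint8, red, green, blue), "vfov" (degrees; the focal length in pixels is half the picture's height over the tangent of half this angle, whatever the lens; pixels are square), "cx", "cy" (the principal point, pixels), "world_to_cam" (4x4, takes a point from world to camera coordinates). Camera axes: x right, y down, z forward; pixel columns grow to the right and rows downward; lengths in m; the calibration is good to about 2 mm. A picture is of the moment at which its call begins. There is no depth.
- job.finish_job(): hands the job in; it is judged then, once.
The state is a dict: "time": time; "joint_pos": joint angles; "qd": joint speeds; "effort": joint torques, N m; "eef_pos": TCP position; "ee_rot": TCP orientation; "force": force on the tool from outside, world axes, zero at the start; "wrist_torque": the same for the moment, N m; "grip_width": opening from 0.0 (shut) to 1.0 (fully open); "grasp_force": force on a finger pad.
Only numpy, scipy, OpenCV 4.12 (cv2) and the standard library are available. Lean on these libraries where they do the work, as an engineer would, in place of code of your own. Each camera call takes 0.05 s, during which the arm holds its last target. There are 200 camera calls.

### The job

Pull the bearing carousel's lock knob up until it stays out, then load every loose bearing from the bench: lay one flat in the cup at the guard's open window, turn the carousel one click counter-clockwise (seen from above) by the bar handle on its axis so that the next cup comes into the window, and go on like that, with one click after the last bearing too. Then push the lock knob fully down again, so that the filled cups stand side by side under the guard and an empty one is in the window; leave the other things on the bench alone.

Things in the scene. Friction and masses are not known exactly. Their poses are not given: they have to be found in the camera images.
- carousel_base: Bearing carousel: round grey base 250 mm across, origin on its axis at bench height. On it a plate with six shallow steel cups, 80 mm from the upright axis, 60 degrees apart. A clear guard, 4 mm thick, top 67 mm above the bench, roofs all cups but the one in its 90 degree opening (the window, on the base's own -x side, over a small steel mark)
- window (a point): The loading place, fixed to the base: the centre that a bearing has when it lies seated in the cup that stands in the guard's open window, 80 mm from the carousel's axis and 47 mm above the bench
- hub_grip (a point): Centre of the black bar handle on the carousel's axis: 34 mm long, 12 mm wide, 26 mm high (72 to 98 mm above the bench; this point half-way up). x axis along the bar, z up. It turns with the carousel; grip it from above across its 12 mm width to turn
- carousel (a joint): Angle of the carousel, rad: about 0 at the start (cup0 in the window), growing counter-clockwise seen from above. A spring detent clicks it home every 1.047 (60 degrees); turning takes up to about 0.2 N m. Range 0 to 5.7, and it turns only while the lock knob is out. One click on, cup1 is in the window, then cup2, ...
- lock (a joint): The carousel's lock knob, m: 0 = pushed down (its pin holds the carousel), 0.016 = pulled straight up to its detent (carousel free). It snaps over half-way and stays at either end; about 5 N to pull or push. It goes down only when the carousel stands on a click
- lock_grip (a point): Centre of the lock knob's round black grip, 26 mm across and 21 mm high (10.5 mm above and below this point), axis upright, standing up through the guard near its edge, 106 mm from the carousel's axis. It moves up and down with the knob; its underside is 19 mm above the guard when pushed down
- bearing0_center (a point): Sealed steel bearing 0: plain round ring 36 mm across and 22 mm high with dark seals, same both ways up, 120 g; the point is its centre (11 mm above what it lies on), z axis along its bore. Three or four of the four alike bearings are present (None if absent). Hold it by its upper 10 mm to set it in a cup
- bearing1_center (a point): Sealed steel bearing 1: plain round ring 36 mm across and 22 mm high with dark seals, same both ways up, 120 g; the point is its centre (11 mm above what it lies on), z axis along its bore. Three or four of the four alike bearings are present (None if absent). Hold it by its upper 10 mm to set it in a cup
- bearing2_center (a point): Sealed steel bearing 2: plain round ring 36 mm across and 22 mm high with dark seals, same both ways up, 120 g; the point is its centre (11 mm above what it lies on), z axis along its bore. Three or four of the four alike bearings are present (None if absent). Hold it by its upper 10 mm to set it in a cup
- bearing3_center (a point): Sealed steel bearing 3: plain round ring 36 mm across and 22 mm high with dark seals, same both ways up, 120 g; the point is its centre (11 mm above what it lies on), z axis along its bore. Three or four of the four alike bearings are present (None if absent). Hold it by its upper 10 mm to set it in a cup
- cup0 (a point): Centre of a bearing lying seated in cup 0 (it turns with the carousel). Cup: inside 44 mm, outside 51 mm across, rim 7 mm above its floor, floor 11 mm below this point (36 mm above the bench)
- cup1 (a point): Centre of a bearing lying seated in cup 1 (it turns with the carousel). Cup: inside 44 mm, outside 51 mm across, rim 7 mm above its floor, floor 11 mm below this point (36 mm above the bench)
- cup2 (a point): Centre of a bearing lying seated in cup 2 (it turns with the carousel). Cup: inside 44 mm, outside 51 mm across, rim 7 mm above its floor, floor 11 mm below this point (36 mm above the bench)
- cup3 (a point): Centre of a bearing lying seated in cup 3 (it turns with the carousel). Cup: inside 44 mm, outside 51 mm across, rim 7 mm above its floor, floor 11 mm below this point (36 mm above the bench)
- cup4 (a point): Centre of a bearing lying seated in cup 4 (it turns with the carousel). Cup: inside 44 mm, outside 51 mm across, rim 7 mm above its floor, floor 11 mm below this point (36 mm above the bench)
- cup5 (a point): Centre of a bearing lying seated in cup 5 (it turns with the carousel). Cup: inside 44 mm, outside 51 mm across, rim 7 mm above its floor, floor 11 mm below this point (36 mm above the bench)
- fan_stand: Fixed stand behind the work with a desk fan on it: slim column, 440 mm high, with a round top 230 mm across that carries the fan (the fan reaches up to 0.95 m). Not to be hit: swing the arm past it drawn in towards the robot. Origin at the centre of its foot on the bench
- tape: Bystander, to be left alone: pocket tape measure, 36 x 80 x 64 mm; origin at the centre of its underside
- sander: Bystander, to be left alone: cork-faced sanding block, 62 x 114 x 30 mm; origin at the centre of its underside
- offcut: Bystander, to be left alone: flat wooden offcut, 60 x 90 x 22 mm; origin at the centre of its underside
Things that resemble listed ones, but are neither listed nor needed, are in the scene too. What is shaped like the part that bears bearing2_center but turquoise is not meant.

How it is judged:
By the outcome, as a careful person would: the job done as asked, in the order asked, and still so for the second after the job is handed in, with the robot touching nothing.
Of bearing0, bearing1, bearing2, bearing3 only 3 to 4 are there at a start; the rules pass over those that are not, and their reading is None.
At some moment in a run one of bearing0, bearing1, bearing2, bearing3 may be knocked a few centimetres aside while the robot is not near it.
Once in a run the grip may slacken for a moment while it holds something.
It also fails if it takes over 210 s, if anything falls off the work surface, if the arm or the gripper's body presses on something with over 40 N, if the wrist force passes 120 N, or if a joint passes its speed limit or range.

## Working session

There is one attempt and no reset: what is moved stays moved. The work goes in short steps, Python scripts to look and compute and a shell command to move; the robot and the scene stay as the last step left them, time stands still between calls to the robot, and variables do not carry over. Pictures are saved under pics/ and viewed, at most 14 in all, crops included, and the job is handed in when it is done.

```bash
mkdir -p pics
cat > h.py <<'E'
import numpy as np, cv2
from plant import robot, grab_frame, job
from scipy.spatial.transform import Rotation as R
def snap(n,fn):
    f=grab_frame(n); cv2.imwrite('pics/'+fn,f['img'][:,:,::-1]); np.savez('pics/'+fn+'.npz',vfov=f['vfov'],cx=f['cx'],cy=f['cy'],T=f['world_to_cam']); return f
def load(fn): return np.load('pics/'+fn+'.npz')
def fpx(f): return 200/np.tan(np.radians(float(f['vfov']))/2)
def W(f,u,v,z,key='world_to_cam'):
    T=np.array(f[key]); F=fpx(f); d=T[:3,:3].T@np.array([(u-f['cx'])/F,(v-f['cy'])/F,1]); c=-T[:3,:3].T@T[:3,3]
    return c+d*(z-c[2])/d[2]
def P(f,p,key='world_to_cam'):
    T=np.array(f[key]); q=T[:3,:3]@np.array(p)+T[:3,3]; F=fpx(f); return np.array([f['cx']+F*q[0]/q[2],f['cy']+F*q[1]/q[2]])
def tool():
    s=robot.get_state(); q=np.array(s['ee_rot']); return np.array(s['eef_pos']),R.from_quat(q[[1,2,3,0]]),s
def to(p): # shift in tool axes
    e,r,s=tool(); return r.inv().apply(np.array(p)-e)
E
python3 - <<'E'
from h import *
for n in('scene','top'):
    f=snap(n,n+'0.png'); print(n,f['vfov'],f['cx'],f['cy'],np.round(f['world_to_cam'],3).tolist())
e,r,s=tool(); print(e,r.as_matrix().round(3),s['time'],s['grip_width'])
for n in('scene','top'):
    i=cv2.imread(f'pics/{n}0.png'); cv2.imwrite(f'pics/{n}0b.png',cv2.resize(i,(800,500),interpolation=cv2.INTER_CUBIC))
E
```

```text
scene 45.396878850276444 325.8961260420969 204.24830654457207 [[0.774, -0.633, 0.009, -0.493], [-0.42, -0.525, -0.74, 0.227], [0.473, 0.569, -0.672, 1.252], [0.0, 0.0, 0.0, 1.0]]
top 55.569640799820036 325.31375823840494 197.10072455054495 [[0.018, -1.0, -0.009, -0.136], [-0.99, -0.017, -0.138, 0.558], [0.138, 0.012, -0.99, 1.052], [0.0, 0.0, 0.0, 1.0]]
[0.21003069 0.45341378 0.23087755] [[-0.907  0.42  -0.   ]
 [ 0.42   0.907 -0.001]
 [ 0.    -0.001 -1.   ]] 0.1 1.0004162390809828
```

View pics/top0b.png

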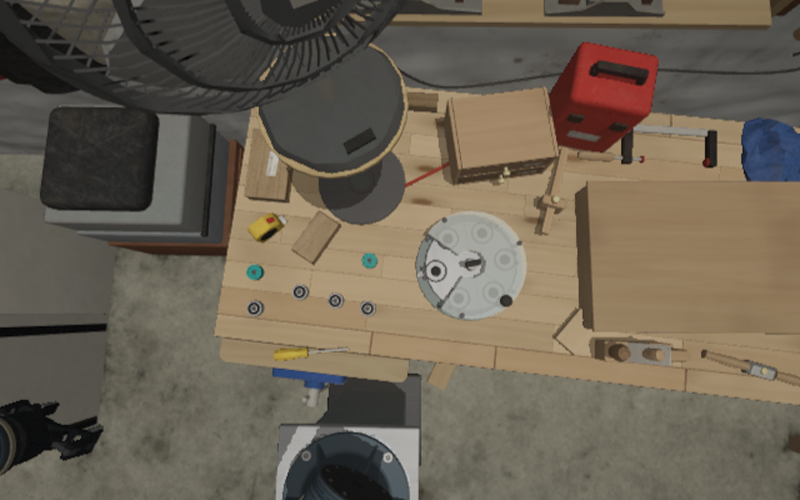

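View pics/scene0b.png

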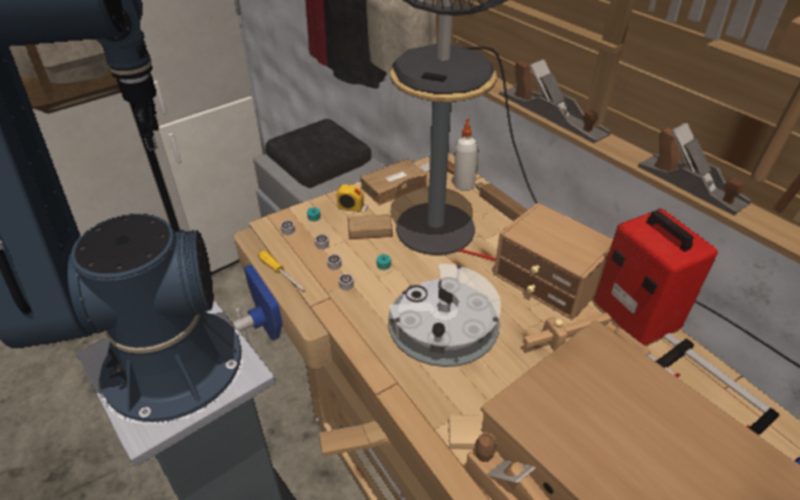

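Top view (800-wide px): four bearings at (255,308), (300,292), (335,300) and (368,308), and turquoise decoys at (255,272) and (370,261). The carousel axis is near (470,264), the window cup at (436,271) and the knob at (506,301). Next I enlarge the carousel and bearings.

Run:
```python
from h import *
i=cv2.imread('pics/top0.png')
a=cv2.resize(i[160:265,325:430],(420,420),interpolation=cv2.INTER_CUBIC)
b=cv2.resize(i[220:260,190:310],(480,160),interpolation=cv2.INTER_CUBIC)
o=np.zeros((590,480,3),np.uint8);o[:420,:420]=a;o[425:585]=b
cv2.imwrite('pics/c1.png',o)
f=load('top0.png')
for n,u,v,z in[('b',255,308,.022),('b',300,292,.022),('b',335,300,.022),('b',368,308,.022),('hub',472,265,.098),('win',436,271,.058),('knob',506,301,.107),('rim centre',471,265,.067),('teal',370,261,.02)]:
    print(n,W(f,u*.8,v*.8,z,'T').round(3))
```

```text
b [0.413 0.22  0.022]
b [0.452 0.118 0.022]
b [0.435 0.037 0.022]
b [ 0.418 -0.04   0.022]
hub [ 0.513 -0.268  0.098]
win [ 0.503 -0.193  0.058]
knob [ 0.437 -0.339  0.107]
rim centre [ 0.516 -0.27   0.067]
teal [ 0.527 -0.041  0.02 ]
```

View pics/c1.png

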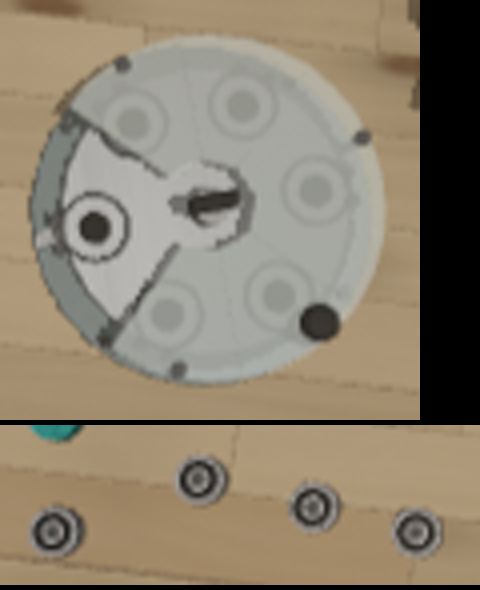

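Run:
```python
from h import *
f=load('top0.png')
c=lambda u,v,z:W(f,325+(u+.5)/4-.5,160+(v+.5)/4-.5,z,'T')
ax=c(206.3,209,.041);wn=c(95,227,.041);op=c(317,190,.041)
print('axis',ax,'win',wn,np.hypot(*(wn-ax)[:2]),'dir',np.degrees(np.arctan2(*(wn-op)[1::-1])))
k=c(320,322,.107);print('knob',k,np.hypot(*(k-ax)[:2]),np.degrees(np.arctan2(*(k-ax)[1::-1])))
print('bar',c(215,202,.098),c(190,207,.098),c(240,197,.098))
for u,v in[(52,107),(200,56),(313,82),(415,108)]:
    print('b',W(f,190+(u+.5)/4-.5,220+(v+.5)/4-.5,.022,'T'))
e,r,s=tool();print(np.array(s['joint_pos']).round(3))
print('to knob hi',to([*k[:2],.2]))
```

```text
axis [ 0.51948206 -0.27174214  0.041     ] win [ 0.50527302 -0.19273078  0.041     ] 0.08027883947044899 dir 100.47068593227506
knob [ 0.43903214 -0.33858561  0.107     ] 0.10459559902428202 -140.2778052010585
bar [ 0.51848394 -0.27057704  0.098     ] [ 0.51480823 -0.25374605  0.098     ] [ 0.52216188 -0.28741821  0.098     ]
b [0.41333912 0.22383975 0.022     ]
b [0.45168783 0.11915468 0.022     ]
b [0.43452957 0.0368748  0.022     ]
b [ 0.41733357 -0.03701851  0.022     ]
[ 1.137  0.213 -0.035  1.324  0.     1.571]
to knob hi [-0.5406653  -0.6223725   0.03149005]
```

```bash
cat >> h.py <<'E'
def mat(yaw): # tool down, y axis at yaw (deg)
    a=np.radians(yaw); y=np.array([np.cos(a),np.sin(a),0]); z=np.array([0,0,-1.]); return R.from_matrix(np.c_[np.cross(y,z),y,z])
def plan(wps):
    "wps: [x,y,z,yaw] -> target row of each call in turn (starts from the measured pose)"
    e,r,s=tool()
    for w in wps:
        r2=mat(w[3]); t=r.inv().apply(np.array(w[:3])-e); v=(r.inv()*r2).as_rotvec()
        print(np.array(w).round(3),'rows>=',max(int(np.ceil(np.linalg.norm(t)/.05-.05)),int(np.ceil(np.degrees(np.linalg.norm(v))/8.59-.02))),[round(float(k),4) for k in [*t,*v]]); e,r=np.array(w[:3]),r2
E
python3 - <<'E'
from h import *
e,r,s=tool()
plan([[.29,.30,.23,45],[.35,.10,.23,15],[.38,-.12,.23,-15],[.439,-.338,.2,-40]])
E
```

```text
[ 0.29  0.3   0.23 45.  ] rows>= 4 [-0.137, -0.1056, 0.001, -0.001, 0.0002, 0.3516]
[ 0.35  0.1   0.23 15.  ] rows>= 5 [-0.1838, -0.099, 0.0, 0.0, 0.0, 0.5236]
[  0.38  -0.12   0.23 -15.  ] rows>= 5 [-0.2203, -0.028, 0.0, 0.0, 0.0, 0.5236]
[  0.439  -0.338   0.2   -40.   ] rows>= 5 [-0.1953, 0.1134, 0.03, 0.0, 0.0, 0.4363]
```

```bash
H="python3 -m handwheel"
$H '[[-0.137,-0.1056,0.001,0,0,0.3516,1],[-0.137,-0.1056,0.001,0,0,0.3516,1],[-0.137,-0.1056,0.001,0,0,0.3516,1],[-0.137,-0.1056,0.001,0,0,0.3516,1],[-0.137,-0.1056,0.001,0,0,0.3516,1]]' 30
$H '[[-0.1838,-0.099,0,0,0,0.5236,1],[-0.1838,-0.099,0,0,0,0.5236,1],[-0.1838,-0.099,0,0,0,0.5236,1],[-0.1838,-0.099,0,0,0,0.5236,1],[-0.1838,-0.099,0,0,0,0.5236,1]]'
$H '[[-0.2203,-0.028,0,0,0,0.5236,1],[-0.2203,-0.028,0,0,0,0.5236,1],[-0.2203,-0.028,0,0,0,0.5236,1],[-0.2203,-0.028,0,0,0,0.5236,1],[-0.2203,-0.028,0,0,0,0.5236,1]]'
$H '[[-0.1953,0.1134,0.03,0,0,0.4363,1],[-0.1953,0.1134,0.03,0,0,0.4363,1],[-0.1953,0.1134,0.03,0,0,0.4363,1],[-0.1953,0.1134,0.03,0,0,0.4363,1],[-0.1953,0.1134,0.03,0,0,0.4363,1]]'
python3 - <<'E'
from h import *
e,r,s=tool();print(e,np.array(s['joint_pos']).round(3),s['time'])
f=snap('wrist','w1.png')
print('knob proj',P(f,[.439,-.3385,.107]),'hub',P(f,[.5185,-.2706,.098]))
plan([[.439,-.3385,.2,-40],[.439,-.3385,.083,-40]])
E
```

```text
time: 0.6
eef_pos: [0.291, 0.2979, 0.2303]
ee_rot: [0.0, 0.384, 0.923, -0.0]
force: [0.0, 0.1, -0.5]
grip_width: 1.001
grasp_force: 0.0
time: 1.1
eef_pos: [0.3507, 0.0971, 0.2303]
ee_rot: [0.0, 0.611, 0.791, -0.0]
force: [0.3, 1.3, -0.1]
grip_width: 1.0
grasp_force: 0.0
time: 1.6
eef_pos: [0.3804, -0.1221, 0.2301]
ee_rot: [0.0, 0.795, 0.607, -0.0]
force: [1.1, 1.1, 0.2]
grip_width: 1.001
grasp_force: 0.0
time: 2.1
eef_pos: [0.4399, -0.34, 0.1988]
ee_rot: [-0.0, 0.906, 0.422, -0.0]
force: [-0.3, 0.3, -0.6]
grip_width: 1.002
grasp_force: 0.0
[ 0.43989106 -0.33999221  0.19878132] [-0.658  0.337  0.049  1.284 -0.     1.612] 2.1
knob proj [317.94978626 199.19971734] hub [340.40923408  64.28446022]
[  0.439  -0.338   0.2   -40.   ] rows>= 1 [0.0019, -0.0032, -0.002, -0.0013, 0.0007, -0.0012]
[  0.439  -0.338   0.083 -40.   ] rows>= 3 [0.0, 0.0, 0.117, 0.0, 0.0, 0.0]
```

View pics/w1.png

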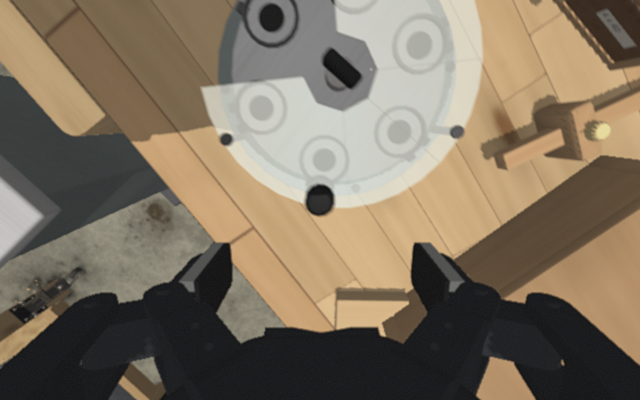

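```bash
H="python3 -m handwheel"
$H '[[0.0015,-0.0015,0.05,0,0,0,1],[0.0015,-0.0015,0.1,0,0,0,1],[0.0015,-0.0015,0.115,0,0,0,1],[0.0015,-0.0015,0.115,0,0,0,1]]' 50
$H '[[0,0,0,0,0,0,-1],[0,0,0,0,0,0,-1],[0,0,0,0,0,0,-1],[0,0,0,0,0,0,-1],[0,0,0,0,0,0,-1]]' 50
$H '[[0,0,0,0,0,0,-1],[0,0,-0.006,0,0,0,-1],[0,0,-0.012,0,0,0,-1],[0,0,-0.0165,0,0,0,-1],[0,0,-0.0165,0,0,0,-1]]' 50
```

```text
time: 2.55
eef_pos: [0.438, -0.3336, 0.0825]
ee_rot: [-0.002, 0.906, 0.423, -0.001]
force: [0.2, 0.2, 0.5]
grip_width: 1.001
grasp_force: 0.0
time: 3.05
eef_pos: [0.4395, -0.3361, 0.0864]
ee_rot: [0.001, 0.906, 0.423, 0.001]
force: [0.6, 1.3, 7.9]
grip_width: 0.283
grasp_force: 48.6
time: 3.55
eef_pos: [0.4394, -0.336, 0.1025]
ee_rot: [0.001, 0.906, 0.423, 0.0]
force: [2.5, -1.0, 3.9]
grip_width: 0.279
grasp_force: 56.3
```

```bash
H="python3 -m handwheel"
$H '[[0,0,-0.002,0,0,0,-1],[0,0,-0.004,0,0,0,-1],[0,0,-0.004,0,0,0,-1]]'
$H '[[0,0,0,0,0,0,1],[0,0,0,0,0,0,1],[0,0,0,0,0,0,1],[0,0,0,0,0,0,1],[0,0,0,0,0,0,1]]'
$H '[[0,0,-0.05,0,0,0,1],[0,0,-0.1,0,0,0,1],[0,0,-0.1,0,0,0,1]]'
python3 - <<'E'
from h import *
e,r,s=tool();print(e)
f=snap('scene','s2.png')
k=[.439,-.3375]
for z in(.086,.107,.102,.123): print(z,P(f,[*k,z]))
u,v=P(f,[*k,.107]).astype(int)
cv2.imwrite('pics/s2c.png',cv2.resize(cv2.imread('pics/s2.png')[v-40:v+40,u-50:u+50],(600,480),interpolation=cv2.INTER_CUBIC));print(u-50,v-40)
E
```

```text
time: 3.85
eef_pos: [0.4387, -0.3355, 0.1033]
ee_rot: [-0.001, 0.906, 0.423, -0.0]
force: [16.0, -12.3, -44.6]
grip_width: 0.281
grasp_force: 54.6
time: 4.35
eef_pos: [0.4388, -0.3356, 0.106]
ee_rot: [0.0, 0.906, 0.423, 0.0]
force: [0.4, -0.0, -0.5]
grip_width: 1.001
grasp_force: 0.0
time: 4.65
eef_pos: [0.4408, -0.3372, 0.2123]
ee_rot: [0.004, 0.906, 0.423, 0.002]
force: [0.2, 0.2, -0.5]
grip_width: 0.999
grasp_force: 0.0
[ 0.44082263 -0.33717505  0.21228971]
0.086 [349.94803612 265.74869104]
0.107 [350.30711024 260.25551885]
0.102 [350.22084916 261.57515446]
0.123 [350.58643583 255.98235225]
300 220
```

View pics/s2c.png

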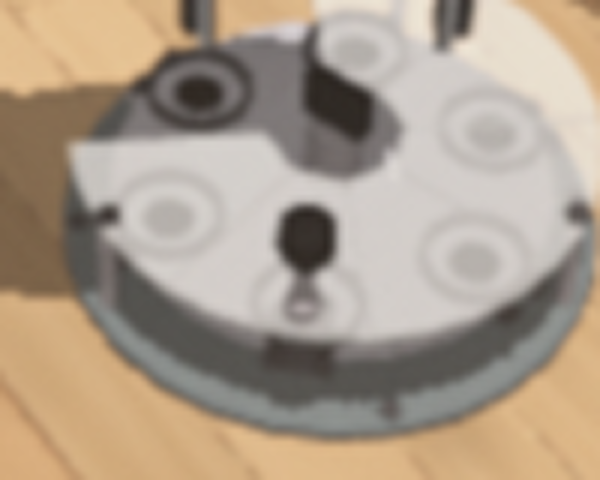

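Knob grip centre at crop (305,238), image row ≈259.7, which matches the pulled-out height. Now a bearing locator on the top camera, and the plan to the first bearing.

```bash
cat > find.py <<'E'
from h import *
def find(fn,n=4,thr=.7):
    "template match bearings on the bench in a fresh top picture"
    t=cv2.imread('pics/top0.png')[226:248,258:280]; tc=np.array([190+313.5/4-.5-258,220+82.5/4-.5-226]) # bearing at (313,82) of the crop
    f=snap('top',fn); i=cv2.imread('pics/'+fn); x0,y0=180,180
    m=cv2.matchTemplate(cv2.resize(i[y0:275,x0:345],None,fx=4,fy=4,interpolation=cv2.INTER_CUBIC),cv2.resize(t,None,fx=4,fy=4,interpolation=cv2.INTER_CUBIC),cv2.TM_CCOEFF_NORMED)
    for _ in range(n):
        _,s,_,(u,v)=cv2.minMaxLoc(m)
        if s<thr: break
        p=np.array([x0+u/4,y0+v/4])+tc; print('bearing',round(s,2),W(f,*p,.022).round(4),p.round(1)); m[max(0,v-40):v+40,max(0,u-40):u+40]=-1
E
python3 - <<'E'
from find import *
find('t1.png')
plan([[.43,-.17,.2,-15],[.4175,-.037,.16,10],[.4175,-.037,.01,10]])
E
```

```text
bearing 1.0 [0.4345 0.0369 0.022 ] [267.9 240.1]
bearing 0.95 [0.4531 0.1199 0.022 ] [239.4 233.1]
bearing 0.91 [0.4141 0.2232 0.022 ] [202.9 246.1]
bearing 0.84 [ 0.4181 -0.0384  0.022 ] [293.9 246.4]
[  0.43  -0.17   0.2  -15.  ] rows>= 4 [0.1212, -0.1139, 0.0067, 0.0025, 0.0004, -0.4363]
[ 0.418 -0.037  0.16  10.   ] rows>= 3 [0.1252, -0.0465, 0.04, 0.0, 0.0, -0.4363]
[ 0.418 -0.037  0.01  10.   ] rows>= 3 [0.0, 0.0, 0.15, 0.0, 0.0, 0.0]
```

```bash
H="python3 -m handwheel"
$H '[[0.1212,-0.1139,0.0067,0.0025,0.0004,-0.4363,0.6],[0.1212,-0.1139,0.0067,0.0025,0.0004,-0.4363,0.6],[0.1212,-0.1139,0.0067,0.0025,0.0004,-0.4363,0.6],[0.1212,-0.1139,0.0067,0.0025,0.0004,-0.4363,0.6]]'
$H '[[0.1252,-0.0465,0.04,0,0,-0.4363,0.6],[0.1252,-0.0465,0.04,0,0,-0.4363,0.6],[0.1252,-0.0465,0.04,0,0,-0.4363,0.6],[0.1252,-0.0465,0.04,0,0,-0.4363,0.6],[0.1252,-0.0465,0.04,0,0,-0.4363,0.6]]'
python3 - <<'E'
from h import *
f=snap('wrist','w2.png');b=[.4178,-.038,.022];print(P(f,b))
plan([[.4178,-.038,.01,10]])
E
```

```text
time: 5.15
eef_pos: [0.428, -0.1659, 0.1979]
ee_rot: [-0.003, 0.791, 0.612, -0.001]
force: [1.5, -0.8, -0.1]
grip_width: 0.801
grasp_force: 0.0
time: 5.65
eef_pos: [0.4161, -0.0359, 0.1585]
ee_rot: [-0.002, 0.642, 0.766, -0.001]
force: [0.3, -0.8, -0.3]
grip_width: 0.799
grasp_force: 0.0
[322.89523096 189.46505598]
[ 0.418 -0.038  0.01  10.   ] rows>= 3 [-0.0018, 0.0014, 0.1488, -0.0027, -0.0019, -0.0007]
```

View pics/w2.png

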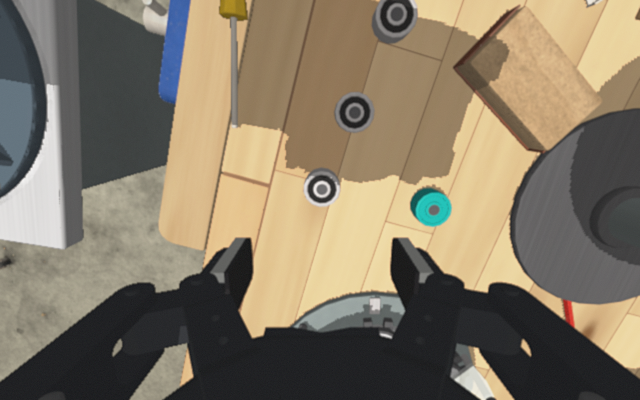

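Bearing at (321,189), predicted at (323,189): good to about 1 mm. I go down, grip and lift.

```bash
H="python3 -m handwheel"
$H '[[-0.001,0.001,0.05,-0.0027,-0.0019,0,0.6],[-0.001,0.001,0.1,-0.0027,-0.0019,0,0.6],[-0.001,0.001,0.14,-0.0027,-0.0019,0,0.6],[-0.001,0.001,0.1485,-0.0027,-0.0019,0,0.6],[-0.001,0.001,0.1485,-0.0027,-0.0019,0,0.6]]' 50
$H '[[0,0,0,0,0,0,-1],[0,0,0,0,0,0,-1],[0,0,0,0,0,0,-1],[0,0,0,0,0,0,-1],[0,0,0,0,0,0,-1]]' 50
python3 -c "
from h import *
e,r,s=tool();print(e,s['force'])
plan([[.4178,-.038,.15,10.5]])"
$H '[[0,0,-0.05,0,0,0,-1],[0,0,-0.1,0,0,0,-1],[0,0,-0.15,0,0,0,-1],[0,0,-0.15,0,0,0,-1]]' 50
python3 -c "
from h import *
plan([[.5053,-.1925,.16,10.5],[.5053,-.1925,.06,10.5]])
f=snap('wrist','w3.png')
"
```

```text
time: 6.2
eef_pos: [0.4171, -0.0378, 0.0105]
ee_rot: [-0.001, 0.644, 0.765, -0.0]
force: [-0.0, 0.2, 1.4]
grip_width: 0.8
grasp_force: 0.0
time: 6.7
eef_pos: [0.4192, -0.0374, 0.0127]
ee_rot: [0.002, 0.643, 0.766, 0.001]
force: [-4.4, -0.7, 19.3]
grip_width: 0.394
grasp_force: 47.9
[ 0.41920072 -0.03741625  0.01274557] [-4.4386637  -0.7044371  19.29551133]
[ 0.418 -0.038  0.15  10.5  ] rows>= 3 [-0.0005, -0.0009, -0.1373, 0.004, 0.0014, -0.0089]
time: 7.1
eef_pos: [0.4209, -0.0374, 0.1678]
ee_rot: [0.005, 0.643, 0.766, 0.003]
force: [0.4, -0.2, -2.7]
grip_width: 0.389
grasp_force: 51.6
[ 0.505 -0.192  0.16  10.5  ] rows>= 4 [-0.1673, 0.0561, 0.0089, 0.0111, 0.0029, -0.0088]
[ 0.505 -0.192  0.06  10.5  ] rows>= 2 [0.0, 0.0, 0.1, 0.0, 0.0, 0.0]
```

View pics/w3.png

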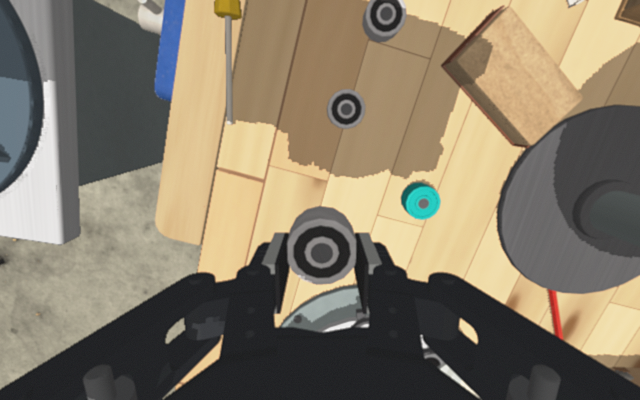

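```bash
H="python3 -m handwheel"
$H '[[-0.1673,0.0561,0.0089,0,0,-0.0088,-1],[-0.1673,0.0561,0.0089,0,0,-0.0088,-1],[-0.1673,0.0561,0.0089,0,0,-0.0088,-1],[-0.1673,0.0561,0.0089,0,0,-0.0088,-1],[-0.1673,0.0561,0.0089,0,0,-0.0088,-1]]'
$H '[[0,0,0,0,0,0,-1],[0,0,0,0,0,0,-1]]'
python3 - <<'E'
from h import *
f=snap('wrist','w4.png')
print('win floor/rim',P(f,[.5053,-.1927,.043]),P(f,[.5053,-.1927,.036]))
plan([[.5053,-.1927,.052,10.5]]);print(tool()[2]['grip_width'])
E
```

```text
time: 7.65
eef_pos: [0.5024, -0.1948, 0.1505]
ee_rot: [-0.0, 0.64, 0.768, -0.0]
force: [-1.4, 1.1, -1.2]
grip_width: 0.39
grasp_force: 51.5
time: 7.85
eef_pos: [0.5013, -0.1914, 0.1517]
ee_rot: [-0.0, 0.639, 0.769, 0.0]
force: [-0.9, -0.0, -1.5]
grip_width: 0.391
grasp_force: 51.5
win floor/rim [325.20493817 196.2555205 ] [325.10091162 194.26384052]
[ 0.505 -0.193  0.052 10.5  ] rows>= 2 [-0.0021, 0.0035, 0.1, 0.0007, -0.0002, 0.0009]
0.39001423976193417
```

View pics/w4.png

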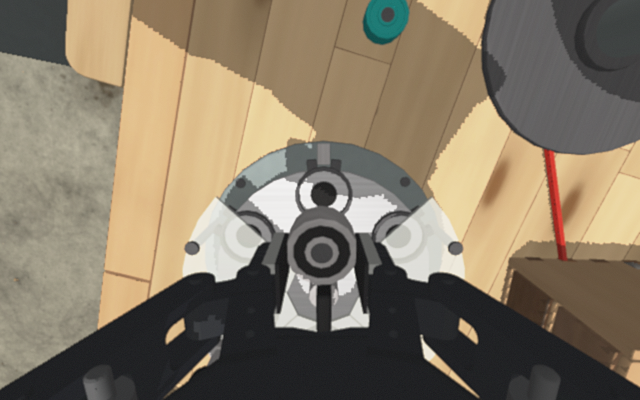

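```bash
H="python3 -m handwheel"
$H '[[-0.001,0.003,0.04,0,0,0,-1],[-0.001,0.003,0.07,0,0,0,-1],[-0.001,0.003,0.09,0,0,0,-1],[-0.001,0.003,0.098,0,0,0,-1],[-0.001,0.003,0.098,0,0,0,-1]]'
$H '[[0,0,0.001,0,0,0,-1],[0,0,0.002,0,0,0,-1],[0,0,0.002,0,0,0,-1]]'
$H '[[0,0,0.001,0,0,0,-1],[0,0,0.002,0,0,0,-1],[0,0,0.002,0,0,0,-1]]'
```

```text
time: 8.4
eef_pos: [0.5045, -0.1918, 0.0537]
ee_rot: [-0.0, 0.639, 0.769, 0.0]
force: [0.5, 0.2, -0.8]
grip_width: 0.385
grasp_force: 51.5
time: 8.7
eef_pos: [0.5056, -0.1927, 0.0528]
ee_rot: [0.001, 0.639, 0.769, 0.001]
force: [-0.1, -0.5, -1.7]
grip_width: 0.393
grasp_force: 51.5
time: 9.0
eef_pos: [0.505, -0.1926, 0.0499]
ee_rot: [0.0, 0.639, 0.769, 0.0]
force: [0.6, 0.8, -1.8]
grip_width: 0.39
grasp_force: 51.5
```

```bash
H="python3 -m handwheel"
$H '[[0,0,0.001,0,0,0,-1],[0,0,0.0015,0,0,0,-1],[0,0,0.0015,0,0,0,-1]]'
$H '[[0,0,0.001,0,0,0,-1],[0,0,0.0015,0,0,0,-1],[0,0,0.0015,0,0,0,-1]]'
```

```text
time: 9.3
eef_pos: [0.5054, -0.1926, 0.0489]
ee_rot: [0.001, 0.639, 0.769, 0.001]
force: [-0.6, 0.3, 6.5]
grip_width: 0.39
grasp_force: 52.3
time: 9.6
eef_pos: [0.506, -0.1926, 0.0487]
ee_rot: [0.001, 0.639, 0.769, 0.001]
force: [-6.0, 5.9, 26.1]
grip_width: 0.39
grasp_force: 54.1
```

```bash
H="python3 -m handwheel"
$H '[[0,0,0,0,0,0,0.2],[0,0,0,0,0,0,0.2],[0,0,0,0,0,0,0.2]]'
$H '[[0,0,-0.02,0,0,0,0.2],[0,0,-0.06,0,0,0,0.2],[0,0,-0.1,0,0,0,0.2],[0,0,-0.1,0,0,0,0.2],[0,0,-0.1,0,0,0,0.2]]'
python3 - <<'E'
from h import *
f=snap('wrist','w5.png')
print(tool()[0]);plan([[.519,-.271,.145,10.5],[.519,-.271,.077,10.5]])
print(P(f,[.5053,-.1927,.058]))
E
```

```text
time: 9.9
eef_pos: [0.505, -0.1925, 0.0468]
ee_rot: [0.0, 0.639, 0.769, 0.0]
force: [-0.1, -0.1, -0.9]
grip_width: 0.604
grasp_force: 0.0
time: 10.4
eef_pos: [0.5055, -0.1928, 0.1476]
ee_rot: [0.001, 0.639, 0.769, 0.001]
force: [-0.4, 0.2, -1.2]
grip_width: 0.6
grasp_force: 0.0
[ 0.50486902 -0.19254541  0.14655223]
[ 0.519 -0.271  0.145 10.5  ] rows>= 2 [-0.0797, -0.0004, 0.0015, 0.0006, -0.0001, 0.0001]
[ 0.519 -0.271  0.077 10.5  ] rows>= 2 [0.0, 0.0, 0.068, 0.0, 0.0, 0.0]
[320.49619113 199.51366562]
```

View pics/w5.png

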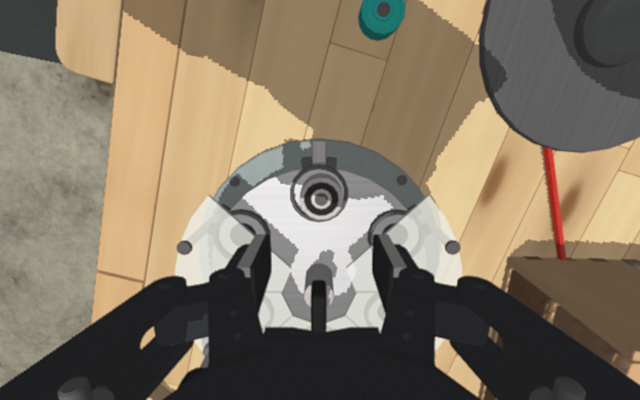

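Bearing sits in the cup at (320,197), and the bar is at (318,300), in line with the tool. Now grip the bar and turn one click.

```bash
H="python3 -m handwheel"
$H '[[-0.0797,-0.0004,0.0015,0,0,0,0.2],[-0.0797,-0.0004,0.0015,0,0,0,0.2],[-0.0797,-0.0004,0.0015,0,0,0,0.2],[-0.0797,-0.0004,0.0015,0,0,0,0.2]]'
$H '[[0,0,0.04,0,0,0,0.2],[0,0,0.068,0,0,0,0.2],[0,0,0.068,0,0,0,0.2],[0,0,0.068,0,0,0,0.2]]'
$H '[[0,0,0,0,0,0,-1],[0,0,0,0,0,0,-1],[0,0,0,0,0,0,-1],[0,0,0,0,0,0,-1]]' 60
$H '[[0,0,0,0,0,-0.14,-1],[0,0,0,0,0,-0.28,-1],[0,0,0,0,0,-0.42,-1],[0,0,0,0,0,-0.5236,-1],[0,0,0,0,0,-0.5236,-1]]'
$H '[[0,0,0,0,0,-0.14,-1],[0,0,0,0,0,-0.28,-1],[0,0,0,0,0,-0.42,-1],[0,0,0,0,0,-0.5236,-1],[0,0,0,0,0,-0.5236,-1]]'
```

```text
time: 10.85
eef_pos: [0.5184, -0.271, 0.1439]
ee_rot: [-0.001, 0.64, 0.769, 0.0]
force: [-0.4, 1.0, 0.1]
grip_width: 0.599
grasp_force: 0.0
time: 11.25
eef_pos: [0.519, -0.2702, 0.0779]
ee_rot: [-0.0, 0.639, 0.769, 0.0]
force: [0.2, -0.8, 0.1]
grip_width: 0.601
grasp_force: 0.0
time: 11.65
eef_pos: [0.5181, -0.2716, 0.0789]
ee_rot: [0.0, 0.64, 0.769, -0.001]
force: [-15.6, -1.4, 18.3]
grip_width: 0.129
grasp_force: 60.5
time: 12.15
eef_pos: [0.5188, -0.2713, 0.0789]
ee_rot: [0.001, 0.417, 0.909, -0.0]
force: [-11.0, 1.8, 16.0]
grip_width: 0.128
grasp_force: 40.8
time: 12.65
eef_pos: [0.5192, -0.2706, 0.079]
ee_rot: [0.001, 0.167, 0.986, 0.0]
force: [-7.1, 6.1, 14.4]
grip_width: 0.122
grasp_force: 61.3
```

```bash
H="python3 -m handwheel"
$H '[[0,0,0,0,0,0,0.2],[0,0,0,0,0,0,0.2],[0,0,0,0,0,0,0.2]]'
$H '[[0,0,-0.04,0,0,0,0.2],[0,0,-0.08,0,0,0,0.2],[0,0,-0.08,0,0,0,0.2],[0,0,-0.08,0,0,0,0.2]]'
python3 - <<'E'
from find import *
find('t2.png')
plan([[.48,-.18,.16,40],[.44,-.04,.16,10.5],[.4345,.0369,.12,10.5],[.4345,.0369,.01,10.5]])
E
```

```text
time: 12.95
eef_pos: [0.5194, -0.2711, 0.0777]
ee_rot: [0.001, 0.169, 0.986, 0.0]
force: [0.5, -0.4, -0.2]
grip_width: 0.598
grasp_force: 0.0
time: 13.35
eef_pos: [0.5197, -0.2714, 0.1583]
ee_rot: [0.001, 0.169, 0.986, -0.0]
force: [0.6, -0.1, -0.7]
grip_width: 0.601
grasp_force: 0.0
bearing 0.98 [0.4345 0.0369 0.022 ] [267.9 240.1]
bearing 0.95 [0.4531 0.1199 0.022 ] [239.4 233.1]
bearing 0.91 [0.4141 0.2232 0.022 ] [202.9 246.1]
bearing 0.7 [ 0.4169 -0.0507  0.022 ] [298.1 246.9]
[ 0.48 -0.18  0.16 40.  ] rows>= 4 [0.0673, 0.0728, -0.0028, 0.0006, 0.0008, 0.5323]
[ 0.44 -0.04  0.16 10.5 ] rows>= 4 [0.133, 0.0593, 0.0, 0.0, 0.0, 0.5149]
[ 0.434  0.037  0.12  10.5  ] rows>= 2 [0.0766, 0.0086, 0.04, 0.0, 0.0, 0.0]
[4.34e-01 3.70e-02 1.00e-02 1.05e+01] rows>= 3 [0.0, 0.0, 0.11, 0.0, 0.0, 0.0]
```

```bash
H="python3 -m handwheel"
$H '[[0.0673,0.0728,-0.0028,0,0,0.5323,0.6],[0.0673,0.0728,-0.0028,0,0,0.5323,0.6],[0.0673,0.0728,-0.0028,0,0,0.5323,0.6],[0.0673,0.0728,-0.0028,0,0,0.5323,0.6]]' 50
$H '[[0.133,0.0593,0,0,0,0.5149,0.6],[0.133,0.0593,0,0,0,0.5149,0.6],[0.133,0.0593,0,0,0,0.5149,0.6],[0.133,0.0593,0,0,0,0.5149,0.6],[0.133,0.0593,0,0,0,0.5149,0.6]]'
$H '[[0.0766,0.0086,0.04,0,0,0,0.6],[0.0766,0.0086,0.04,0,0,0,0.6],[0.0766,0.0086,0.04,0,0,0,0.6],[0.0766,0.0086,0.04,0,0,0,0.6]]'
python3 - <<'E'
from h import *
f=snap('wrist','w6.png');print(P(f,[.4345,.0369,.022]))
snap('top','t3.png');i=cv2.imread('pics/t3.png')[160:265,325:430];w=cv2.imread('pics/w6.png')
o=np.zeros((400,800,3),np.uint8);o[:,:420]=cv2.resize(i,(420,400));o[:,420:]=w[80:280,225:415].repeat(2,0).repeat(2,1)
cv2.imwrite('pics/c6.png',o);plan([[.4345,.0369,.01,10.5]])
E
```

```text
time: 13.8
eef_pos: [0.4789, -0.1786, 0.1593]
ee_rot: [-0.0, 0.425, 0.905, 0.0]
force: [0.5, -0.6, -0.4]
grip_width: 0.801
grasp_force: 0.0
time: 14.3
eef_pos: [0.4389, -0.0386, 0.1594]
ee_rot: [-0.0, 0.639, 0.769, -0.0]
force: [0.0, -0.6, 0.6]
grip_width: 0.799
grasp_force: 0.0
time: 14.7
eef_pos: [0.4342, 0.0365, 0.1196]
ee_rot: [-0.0, 0.638, 0.77, -0.0]
force: [0.6, -0.3, -0.4]
grip_width: 0.801
grasp_force: 0.0
[321.47668066 196.82967347]
[4.34e-01 3.70e-02 1.00e-02 1.05e+01] rows>= 3 [0.0011, -0.0003, 0.1104, 0.001, 0.0004, 0.0005]
```

View pics/c6.png

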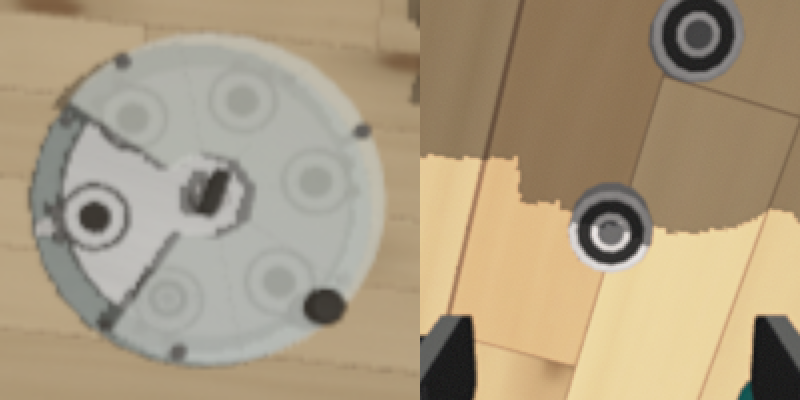

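The click worked: an empty cup is in the window, the loaded one is at lower left, and the next bearing is at wrist (320,196), where predicted. I pick it.

```bash
H="python3 -m handwheel"
$H '[[0.001,-0.0003,0.05,0,0,0,0.6],[0.001,-0.0003,0.09,0,0,0,0.6],[0.001,-0.0003,0.11,0,0,0,0.6],[0.001,-0.0003,0.11,0,0,0,0.6]]' 50
$H '[[0,0,0,0,0,0,-1],[0,0,0,0,0,0,-1],[0,0,0,0,0,0,-1],[0,0,0,0,0,0,-1],[0,0,0,0,0,0,-1]]' 50
$H '[[0,0,-0.05,0,0,0,-1],[0,0,-0.1,0,0,0,-1],[0,0,-0.14,0,0,0,-1],[0,0,-0.14,0,0,0,-1],[0,0,-0.14,0,0,0,-1]]' 50
python3 - <<'E'
from h import *
plan([[.46,-.085,.15,10.5],[.5053,-.192,.15,10.5]])
E
```

```text
time: 15.2
eef_pos: [0.4326, 0.0367, 0.0084]
ee_rot: [-0.001, 0.64, 0.769, -0.001]
force: [-0.2, -0.9, 0.4]
grip_width: 0.799
grasp_force: 0.0
time: 15.7
eef_pos: [0.4355, 0.0376, 0.012]
ee_rot: [0.002, 0.639, 0.769, 0.001]
force: [-3.6, -2.4, 13.2]
grip_width: 0.388
grasp_force: 48.3
time: 16.2
eef_pos: [0.4349, 0.0379, 0.1517]
ee_rot: [0.002, 0.639, 0.769, 0.001]
force: [-0.2, 0.3, -1.3]
grip_width: 0.39
grasp_force: 50.9
[ 0.46  -0.085  0.15  10.5  ] rows>= 3 [-0.1254, 0.0023, 0.0017, 0.0042, 0.0004, 0.0001]
[ 0.505 -0.192  0.15  10.5  ] rows>= 3 [-0.1135, 0.025, 0.0, 0.0, 0.0, 0.0]
```

```bash
H="python3 -m handwheel"
$H '[[-0.1254,0.0023,0.0017,0.003,0,0,-1],[-0.1254,0.0023,0.0017,0.003,0,0,-1],[-0.1254,0.0023,0.0017,0.003,0,0,-1],[-0.1254,0.0023,0.0017,0.003,0,0,-1]]'
$H '[[-0.1135,0.025,0,0,0,0,-1],[-0.1135,0.025,0,0,0,0,-1],[-0.1135,0.025,0,0,0,0,-1],[-0.1135,0.025,0,0,0,0,-1],[-0.1135,0.025,0,0,0,0,-1]]'
python3 - <<'E'
from h import *
snap('wrist','w7.png')
plan([[.5053,-.192,.054,10.5]])
E
```

```text
time: 16.6
eef_pos: [0.4587, -0.0876, 0.1473]
ee_rot: [-0.001, 0.641, 0.768, -0.001]
force: [-1.5, 0.4, -1.0]
grip_width: 0.395
grasp_force: 50.9
time: 17.1
eef_pos: [0.5037, -0.1913, 0.1475]
ee_rot: [-0.002, 0.639, 0.769, -0.001]
force: [-0.3, 0.7, -0.9]
grip_width: 0.396
grasp_force: 50.9
[ 0.505 -0.192  0.054 10.5  ] rows>= 2 [-0.0014, 0.0017, 0.0939, -0.0032, -0.0009, 0.0006]
```

```bash
H="python3 -m handwheel"
$H '[[-0.0012,0.0012,0.04,-0.003,0,0,-1],[-0.0012,0.0012,0.07,-0.003,0,0,-1],[-0.0012,0.0012,0.09,-0.003,0,0,-1],[-0.0012,0.0012,0.095,-0.003,0,0,-1],[-0.0012,0.0012,0.095,-0.003,0,0,-1]]'
$H '[[0,0,0.001,0,0,0,-1],[0,0,0.002,0,0,0,-1],[0,0,0.002,0,0,0,-1]]'
$H '[[0,0,0.001,0,0,0,-1],[0,0,0.0015,0,0,0,-1],[0,0,0.0015,0,0,0,-1]]'
```

```text
time: 17.65
eef_pos: [0.5051, -0.1921, 0.0535]
ee_rot: [-0.0, 0.639, 0.769, 0.0]
force: [-0.1, 0.6, -1.7]
grip_width: 0.391
grasp_force: 51.0
time: 17.95
eef_pos: [0.506, -0.1932, 0.0522]
ee_rot: [0.001, 0.639, 0.769, 0.001]
force: [0.1, -0.0, -1.3]
grip_width: 0.392
grasp_force: 51.0
time: 18.25
eef_pos: [0.5055, -0.1931, 0.05]
ee_rot: [0.0, 0.639, 0.769, 0.0]
force: [-0.4, -0.3, -0.6]
grip_width: 0.39
grasp_force: 51.0
```

Down to contact, release, go up, and check.

```bash
H="python3 -m handwheel"
$H '[[0,0,0.001,0,0,0,-1],[0,0,0.0025,0,0,0,-1],[0,0,0.0025,0,0,0,-1]]'
$H '[[0,0,0,0,0,0,0.2],[0,0,0,0,0,0,0.2],[0,0,0,0,0,0,0.2]]'
$H '[[0,0,-0.02,0,0,0,0.2],[0,0,-0.06,0,0,0,0.2],[0,0,-0.1,0,0,0,0.2],[0,0,-0.1,0,0,0,0.2],[0,0,-0.1,0,0,0,0.2]]'
python3 - <<'E'
from h import *
f=snap('wrist','w8.png');print(P(f,[.5053,-.1922,.058]))
w=cv2.imread('pics/w8.png')[130:330,160:480];cv2.imwrite('pics/c8.png',cv2.resize(w,(640,400)))
plan([[.5195,-.2712,.145,70.5-30],[.5195,-.2712,.145,70.5],[.5195,-.2712,.077,70.5]])
E
```

```text
time: 18.55
eef_pos: [0.506, -0.1931, 0.0481]
ee_rot: [0.001, 0.639, 0.769, 0.001]
force: [-1.2, 1.0, 8.9]
grip_width: 0.395
grasp_force: 51.9
time: 18.85
eef_pos: [0.5055, -0.193, 0.0474]
ee_rot: [0.0, 0.639, 0.769, 0.0]
force: [-0.2, -0.4, 0.0]
grip_width: 0.598
grasp_force: 0.0
time: 19.35
eef_pos: [0.506, -0.1933, 0.1482]
ee_rot: [0.001, 0.639, 0.769, 0.001]
force: [-0.6, -0.0, -1.3]
grip_width: 0.599
grasp_force: 0.0
[320.13406964 198.06564773]
[ 0.52  -0.271  0.145 40.5  ] rows>= 4 [-0.0794, -0.0003, 0.0021, 0.0007, 0.0001, -0.5236]
[ 0.52  -0.271  0.145 70.5  ] rows>= 4 [0.0, 0.0, 0.0, 0.0, 0.0, -0.5236]
[ 0.52  -0.271  0.077 70.5  ] rows>= 2 [0.0, 0.0, 0.068, 0.0, 0.0, 0.0]
```

View pics/c8.png

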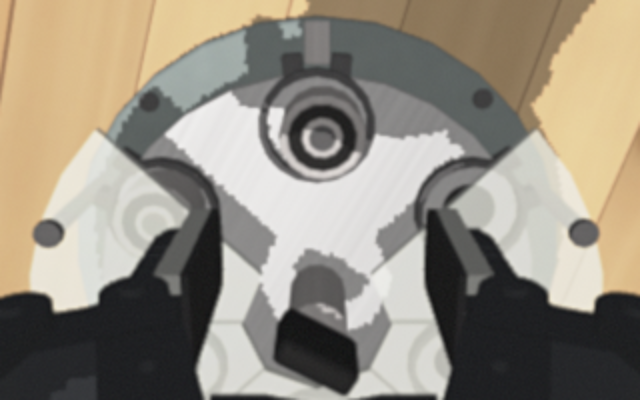

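Second bearing lies level in the cup at crop (321,137). Turn a second click.

```bash
H="python3 -m handwheel"
$H '[[-0.0794,-0.0003,0.0021,0,0,-0.5236,0.2],[-0.0794,-0.0003,0.0021,0,0,-0.5236,0.2],[-0.0794,-0.0003,0.0021,0,0,-0.5236,0.2],[-0.0794,-0.0003,0.0021,0,0,-0.5236,0.2],[-0.0794,-0.0003,0.0021,0,0,-0.5236,0.2]]'
$H '[[0,0,0,0,0,-0.5236,0.2],[0,0,0,0,0,-0.5236,0.2],[0,0,0,0,0,-0.5236,0.2],[0,0,0,0,0,-0.5236,0.2],[0,0,0,0,0,-0.5236,0.2]]'
python3 - <<'E'
from find import *
plan([[.5193,-.2712,.077,70.5]]); find('t4.png',3)
E
```

```text
time: 19.9
eef_pos: [0.5189, -0.2711, 0.1439]
ee_rot: [-0.001, 0.418, 0.908, 0.0]
force: [-0.3, -1.3, 0.0]
grip_width: 0.604
grasp_force: 0.0
time: 20.4
eef_pos: [0.5193, -0.2708, 0.1446]
ee_rot: [-0.0, 0.17, 0.985, 0.0]
force: [-0.2, 0.5, -1.0]
grip_width: 0.6
grasp_force: 0.0
[ 0.519 -0.271  0.077 70.5  ] rows>= 2 [-0.0002, -0.0004, 0.0676, 0.0006, -0.0004, -0.0009]
bearing 0.95 [0.4531 0.1199 0.022 ] [239.4 233.1]
bearing 0.91 [0.4141 0.2232 0.022 ] [202.9 246.1]
bearing 0.71 [ 0.4169 -0.0507  0.022 ] [298.1 246.9]
```

```bash
H="python3 -m handwheel"
$H '[[0,0,0.04,0,0,0,0.2],[0,0,0.0675,0,0,0,0.2],[0,0,0.0675,0,0,0,0.2],[0,0,0.0675,0,0,0,0.2]]'
$H '[[0,0,0,0,0,0,-1],[0,0,0,0,0,0,-1],[0,0,0,0,0,0,-1],[0,0,0,0,0,0,-1]]' 60
$H '[[0,0,0,0,0,-0.14,-1],[0,0,0,0,0,-0.28,-1],[0,0,0,0,0,-0.42,-1],[0,0,0,0,0,-0.5236,-1],[0,0,0,0,0,-0.5236,-1]]'
$H '[[0,0,0,0,0,-0.14,-1],[0,0,0,0,0,-0.28,-1],[0,0,0,0,0,-0.42,-1],[0,0,0,0,0,-0.5236,-1],[0,0,0,0,0,-0.5236,-1]]'
$H '[[0,0,0,0,0,0,0.2],[0,0,0,0,0,0,0.2],[0,0,0,0,0,0,0.2]]'
$H '[[0,0,-0.04,0,0,0,0.2],[0,0,-0.08,0,0,0,0.2],[0,0,-0.08,0,0,0,0.2],[0,0,-0.08,0,0,0,0.2]]'
python3 - <<'E'
from find import *
e,r,s=tool();print(np.array(s['joint_pos']).round(3))
plan([[.47,-.14,.16,90],[.44,-.02,.16,50],[.453,.118,.12,10.5]])
E
```

```text
time: 20.85
eef_pos: [0.5196, -0.271, 0.0783]
ee_rot: [0.0, 0.17, 0.985, 0.0]
force: [0.4, 0.4, 0.8]
grip_width: 0.6
grasp_force: 0.0
time: 21.25
eef_pos: [0.5205, -0.2711, 0.0793]
ee_rot: [0.002, 0.169, 0.986, 0.0]
force: [0.0, 4.8, 10.4]
grip_width: 0.124
grasp_force: 59.3
time: 21.75
eef_pos: [0.5207, -0.2696, 0.0793]
ee_rot: [0.002, -0.094, 0.996, 0.001]
force: [0.5, 15.1, 12.9]
grip_width: 0.127
grasp_force: 59.9
time: 22.25
eef_pos: [0.52, -0.2683, 0.0793]
ee_rot: [0.002, -0.349, 0.937, 0.002]
force: [-5.2, 26.3, 20.8]
grip_width: 0.123
grasp_force: 61.0
time: 22.55
eef_pos: [0.5199, -0.2715, 0.0783]
ee_rot: [0.001, -0.346, 0.938, -0.0]
force: [-0.4, 0.6, -1.0]
grip_width: 0.599
grasp_force: 0.0
time: 22.95
eef_pos: [0.5202, -0.2717, 0.1588]
ee_rot: [0.001, -0.346, 0.938, -0.001]
force: [-0.2, -0.8, -0.3]
grip_width: 0.596
grasp_force: 0.0
[-0.482  0.411  0.054  1.212  0.    -1.188]
[ 0.47 -0.14  0.16 90.  ] rows>= 5 [-0.0473, 0.1327, -0.0014, -0.0018, 0.0023, 0.7065]
[ 4.4e-01 -2.0e-02  1.6e-01  5.0e+01] rows>= 5 [0.03, 0.12, 0.0, 0.0, 0.0, 0.6981]
[ 0.453  0.118  0.12  10.5  ] rows>= 5 [0.0787, 0.1141, 0.04, 0.0, 0.0, 0.6894]
```

```bash
H="python3 -m handwheel"
$H '[[-0.0473,0.1327,-0.0014,0,0,0.7065,0.6],[-0.0473,0.1327,-0.0014,0,0,0.7065,0.6],[-0.0473,0.1327,-0.0014,0,0,0.7065,0.6],[-0.0473,0.1327,-0.0014,0,0,0.7065,0.6],[-0.0473,0.1327,-0.0014,0,0,0.7065,0.6]]' 50
$H '[[0.03,0.12,0,0,0,0.6981,0.6],[0.03,0.12,0,0,0,0.6981,0.6],[0.03,0.12,0,0,0,0.6981,0.6],[0.03,0.12,0,0,0,0.6981,0.6],[0.03,0.12,0,0,0,0.6981,0.6]]'
$H '[[0.0787,0.1141,0.04,0,0,0.6894,0.6],[0.0787,0.1141,0.04,0,0,0.6894,0.6],[0.0787,0.1141,0.04,0,0,0.6894,0.6],[0.0787,0.1141,0.04,0,0,0.6894,0.6],[0.0787,0.1141,0.04,0,0,0.6894,0.6]]'
$H '[[0,0,0,0,0,0,0.6],[0,0,0,0,0,0,0.6]]'
python3 - <<'E'
from h import *
f=snap('wrist','w9.png');print(P(f,[.453,.1195,.022]))
snap('top','t5.png');i=cv2.imread('pics/t5.png')[160:265,325:430];w=cv2.imread('pics/w9.png')
o=np.zeros((400,800,3),np.uint8);o[:,:420]=cv2.resize(i,(420,400));o[:,420:]=w[80:280,225:415].repeat(2,0).repeat(2,1)
cv2.imwrite('pics/c9.png',o);plan([[.453,.1195,.01,10.5]])
E
```

```text
time: 23.45
eef_pos: [0.4685, -0.1384, 0.1585]
ee_rot: [-0.0, 0.002, 1.0, 0.0]
force: [0.9, -0.4, 0.6]
grip_width: 0.8
grasp_force: 0.0
time: 23.95
eef_pos: [0.4385, -0.0186, 0.1583]
ee_rot: [-0.0, 0.344, 0.939, -0.0]
force: [0.6, -0.8, -0.7]
grip_width: 0.801
grasp_force: 0.0
time: 24.45
eef_pos: [0.4513, 0.1201, 0.1174]
ee_rot: [-0.001, 0.64, 0.768, -0.001]
force: [0.4, -0.6, -0.3]
grip_width: 0.797
grasp_force: 0.0
time: 24.65
eef_pos: [0.452, 0.1181, 0.1187]
ee_rot: [0.0, 0.637, 0.771, -0.0]
force: [-0.1, -1.2, 0.3]
grip_width: 0.8
grasp_force: 0.0
[322.54678647 196.07392593]
[4.53e-01 1.20e-01 1.00e-02 1.05e+01] rows>= 3 [0.0014, 0.0009, 0.1091, 0.0006, 0.0002, 0.0043]
```

View pics/c9.png

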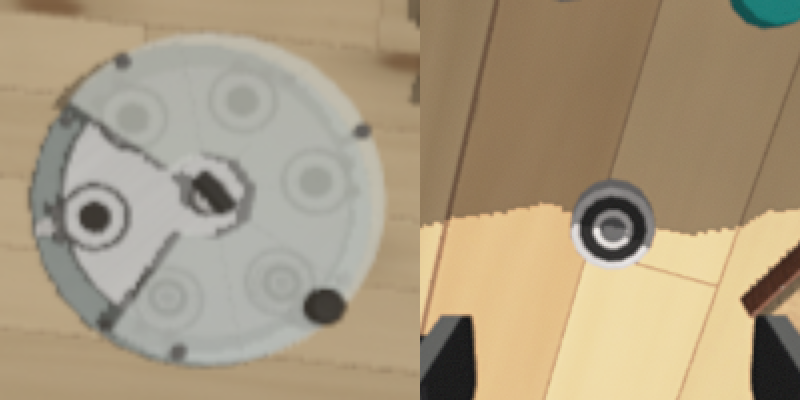

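Carousel shows loaded cups at lower left and lower right and an empty one in the window. The bearing is at wrist (321.5,195), on target, with the offcut's corner about 57 mm to the side, which is clear.

```bash
H="python3 -m handwheel"
$H '[[0.001,0.0005,0.05,0,0,0,0.4],[0.001,0.0005,0.09,0,0,0,0.4],[0.001,0.0005,0.109,0,0,0,0.4],[0.001,0.0005,0.109,0,0,0,0.4]]' 50
$H '[[0,0,0,0,0,0,-1],[0,0,0,0,0,0,-1],[0,0,0,0,0,0,-1],[0,0,0,0,0,0,-1],[0,0,0,0,0,0,-1]]' 50
$H '[[0,0,-0.05,0,0,0,-1],[0,0,-0.1,0,0,0,-1],[0,0,-0.14,0,0,0,-1],[0,0,-0.14,0,0,0,-1],[0,0,-0.14,0,0,0,-1]]' 50
python3 - <<'E'
from h import *
plan([[.455,-.05,.15,10.5],[.5053,-.192,.15,10.5]])
E
```

```text
time: 25.15
eef_pos: [0.4508, 0.1186, 0.0081]
ee_rot: [-0.001, 0.638, 0.77, -0.001]
force: [0.1, -0.6, 1.0]
grip_width: 0.702
grasp_force: 0.0
time: 25.65
eef_pos: [0.4538, 0.1196, 0.012]
ee_rot: [0.001, 0.639, 0.769, 0.001]
force: [-1.8, -2.0, 6.2]
grip_width: 0.392
grasp_force: 49.1
time: 26.15
eef_pos: [0.4536, 0.1197, 0.152]
ee_rot: [0.001, 0.639, 0.769, 0.002]
force: [-0.7, -0.6, -0.8]
grip_width: 0.388
grasp_force: 50.7
[ 0.455 -0.05   0.15  10.5  ] rows>= 4 [-0.1671, -0.0299, 0.0018, 0.0045, -0.0002, 0.0018]
[ 0.505 -0.192  0.15  10.5  ] rows>= 3 [-0.1488, 0.0236, 0.0, 0.0, 0.0, 0.0]
```

```bash
H="python3 -m handwheel"
$H '[[-0.1671,-0.0299,0.0018,0,0,0,-1],[-0.1671,-0.0299,0.0018,0,0,0,-1],[-0.1671,-0.0299,0.0018,0,0,0,-1],[-0.1671,-0.0299,0.0018,0,0,0,-1],[-0.1671,-0.0299,0.0018,0,0,0,-1]]'
$H '[[-0.1488,0.0236,0,0,0,0,-1],[-0.1488,0.0236,0,0,0,0,-1],[-0.1488,0.0236,0,0,0,0,-1],[-0.1488,0.0236,0,0,0,0,-1],[-0.1488,0.0236,0,0,0,0,-1]]'
$H '[[0,0,0,0,0,0,-1],[0,0,0,0,0,0,-1]]'
python3 - <<'E'
from h import *
plan([[.5055,-.1925,.054,10.5]])
E
```

```text
time: 26.65
eef_pos: [0.4531, -0.0526, 0.1476]
ee_rot: [-0.0, 0.64, 0.768, -0.0]
force: [-0.3, 0.4, -1.7]
grip_width: 0.392
grasp_force: 50.7
time: 27.15
eef_pos: [0.5042, -0.1922, 0.1473]
ee_rot: [-0.001, 0.639, 0.769, 0.0]
force: [0.5, 0.5, -1.0]
grip_width: 0.389
grasp_force: 50.7
time: 27.35
eef_pos: [0.5043, -0.1908, 0.1485]
ee_rot: [0.0, 0.638, 0.77, 0.0]
force: [1.0, 0.1, -1.0]
grip_width: 0.391
grasp_force: 50.7
[ 0.505 -0.192  0.054 10.5  ] rows>= 2 [-0.0019, 0.0008, 0.0945, 0.0007, -0.0003, 0.003]
```

```bash
H="python3 -m handwheel"
$H '[[-0.0018,0.0008,0.04,0,0,0,-1],[-0.0018,0.0008,0.07,0,0,0,-1],[-0.0018,0.0008,0.09,0,0,0,-1],[-0.0018,0.0008,0.096,0,0,0,-1],[-0.0018,0.0008,0.096,0,0,0,-1]]'
$H '[[0,0,0.001,0,0,0,-1],[0,0,0.0025,0,0,0,-1],[0,0,0.0025,0,0,0,-1]]'
$H '[[0,0,0.001,0,0,0,-1],[0,0,0.002,0,0,0,-1],[0,0,0.002,0,0,0,-1]]'
```

```text
time: 27.85
eef_pos: [0.5054, -0.193, 0.0524]
ee_rot: [-0.0, 0.639, 0.77, 0.0]
force: [-0.3, 0.2, -0.6]
grip_width: 0.39
grasp_force: 50.7
time: 28.15
eef_pos: [0.5061, -0.1939, 0.0507]
ee_rot: [0.001, 0.639, 0.769, 0.001]
force: [-0.9, -0.2, -0.9]
grip_width: 0.392
grasp_force: 50.7
time: 28.45
eef_pos: [0.5058, -0.1939, 0.0481]
ee_rot: [0.0, 0.639, 0.769, 0.0]
force: [0.6, -0.5, -0.4]
grip_width: 0.391
grasp_force: 50.9
```

```bash
H="python3 -m handwheel"
$H '[[0,0,0.001,0,0,0,-1],[0,0,0.001,0,0,0,-1],[0,0,0.001,0,0,0,-1]]'
$H '[[0,0,0,0,0,0,0.2],[0,0,0,0,0,0,0.2],[0,0,0,0,0,0,0.2]]'
$H '[[0,0,-0.02,0,0,0,0.2],[0,0,-0.06,0,0,0,0.2],[0,0,-0.1,0,0,0,0.2],[0,0,-0.1,0,0,0,0.2],[0,0,-0.1,0,0,0,0.2]]'
python3 - <<'E'
from find import *
f=snap('wrist','w10.png');print(P(f,[.5053,-.1922,.058]))
w=cv2.imread('pics/w10.png')[130:330,160:480];cv2.imwrite('pics/c10.png',cv2.resize(w,(640,400)))
plan([[.5195,-.2705,.145,-20],[.5195,-.2705,.145,-49.5],[.5195,-.2705,.077,-49.5]])
find('t6.png',3)
E
```

```text
time: 28.75
eef_pos: [0.5062, -0.1938, 0.0479]
ee_rot: [0.001, 0.639, 0.769, 0.001]
force: [-2.8, 2.7, 13.6]
grip_width: 0.391
grasp_force: 52.1
time: 29.05
eef_pos: [0.5056, -0.1938, 0.0469]
ee_rot: [0.0, 0.639, 0.769, 0.0]
force: [-0.1, 0.2, -0.0]
grip_width: 0.599
grasp_force: 0.0
time: 29.55
eef_pos: [0.5061, -0.194, 0.1477]
ee_rot: [0.001, 0.639, 0.769, 0.001]
force: [-0.3, 0.9, -0.0]
grip_width: 0.602
grasp_force: 0.0
[320.1495706  197.32944678]
[  0.52   -0.27    0.145 -20.   ] rows>= 4 [-0.078, -0.0003, 0.0017, 0.0007, -0.0002, 0.5338]
[  0.52   -0.27    0.145 -49.5  ] rows>= 4 [0.0, 0.0, 0.0, 0.0, 0.0, 0.5149]
[  0.52   -0.27    0.077 -49.5  ] rows>= 2 [0.0, 0.0, 0.068, 0.0, 0.0, 0.0]
bearing 0.91 [0.4141 0.2232 0.022 ] [202.9 246.1]
```

View pics/c10.png

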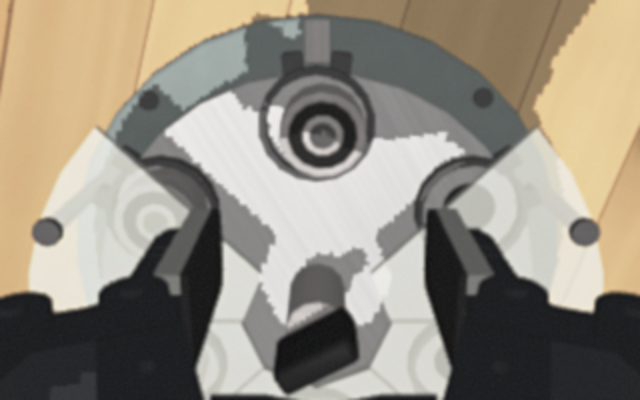

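Third bearing seated at crop (322,134). Turn a third click.

```bash
H="python3 -m handwheel"
$H '[[-0.078,-0.0003,0.0017,0,0,0.5338,0.2],[-0.078,-0.0003,0.0017,0,0,0.5338,0.2],[-0.078,-0.0003,0.0017,0,0,0.5338,0.2],[-0.078,-0.0003,0.0017,0,0,0.5338,0.2],[-0.078,-0.0003,0.0017,0,0,0.5338,0.2]]'
$H '[[0,0,0,0,0,0.5149,0.2],[0,0,0,0,0,0.5149,0.2],[0,0,0,0,0,0.5149,0.2],[0,0,0,0,0,0.5149,0.2],[0,0,0,0,0,0.5149,0.2]]'
$H '[[0,0,0.04,0,0,0,0.2],[0,0,0.0675,0,0,0,0.2],[0,0,0.0675,0,0,0,0.2],[0,0,0.0675,0,0,0,0.2]]'
$H '[[0,0,0,0,0,0,-1],[0,0,0,0,0,0,-1],[0,0,0,0,0,0,-1],[0,0,0,0,0,0,-1]]' 60
```

```text
time: 30.15
eef_pos: [0.519, -0.2705, 0.1439]
ee_rot: [-0.001, 0.82, 0.573, -0.0]
force: [0.1, -0.3, 0.6]
grip_width: 0.598
grasp_force: 0.0
time: 30.65
eef_pos: [0.5193, -0.2701, 0.1446]
ee_rot: [-0.0, 0.938, 0.347, 0.0]
force: [0.2, -0.2, -0.2]
grip_width: 0.603
grasp_force: 0.0
time: 31.05
eef_pos: [0.5195, -0.2704, 0.0782]
ee_rot: [-0.0, 0.938, 0.347, 0.0]
force: [-0.1, -1.0, 0.6]
grip_width: 0.602
grasp_force: 0.0
time: 31.45
eef_pos: [0.5189, -0.2692, 0.0789]
ee_rot: [-0.001, 0.938, 0.347, 0.001]
force: [-11.1, 13.8, 17.0]
grip_width: 0.127
grasp_force: 59.9
```

```bash
H="python3 -m handwheel"
$H '[[0,0,0,0,0,-0.14,-1],[0,0,0,0,0,-0.28,-1],[0,0,0,0,0,-0.42,-1],[0,0,0,0,0,-0.5236,-1],[0,0,0,0,0,-0.5236,-1]]'
$H '[[0,0,0,0,0,-0.14,-1],[0,0,0,0,0,-0.28,-1],[0,0,0,0,0,-0.42,-1],[0,0,0,0,0,-0.5236,-1],[0,0,0,0,0,-0.5236,-1]]'
$H '[[0,0,0,0,0,0,0.2],[0,0,0,0,0,0,0.2],[0,0,0,0,0,0,0.2]]'
$H '[[0,0,-0.04,0,0,0,0.2],[0,0,-0.08,0,0,0,0.2],[0,0,-0.08,0,0,0,0.2],[0,0,-0.08,0,0,0,0.2]]'
python3 - <<'E'
from find import *
find('t7.png',2)
plan([[.46,-.05,.16,10.5],[.43,.12,.16,10.5],[.4141,.2232,.12,10.5]])
E
```

```text
time: 31.95
eef_pos: [0.5183, -0.2687, 0.079]
ee_rot: [-0.001, 0.815, 0.579, 0.001]
force: [-16.5, 16.3, 21.8]
grip_width: 0.125
grasp_force: 60.7
time: 32.45
eef_pos: [0.5175, -0.2686, 0.0789]
ee_rot: [-0.002, 0.638, 0.77, 0.001]
force: [-22.6, 17.6, 26.9]
grip_width: 0.128
grasp_force: 61.3
time: 32.75
eef_pos: [0.5201, -0.2708, 0.0783]
ee_rot: [0.001, 0.639, 0.769, 0.0]
force: [-0.4, -0.3, 1.1]
grip_width: 0.598
grasp_force: 0.0
time: 33.15
eef_pos: [0.5203, -0.2709, 0.1588]
ee_rot: [0.001, 0.639, 0.769, 0.001]
force: [-0.1, 0.5, 0.0]
grip_width: 0.602
grasp_force: 0.0
bearing 0.91 [0.4141 0.2232 0.022 ] [202.9 246.1]
bearing 0.7 [ 0.4169 -0.0507  0.022 ] [298.1 246.9]
[ 0.46 -0.05  0.16 10.5 ] rows>= 5 [0.2278, -0.0185, -0.0024, 0.0011, 0.0002, -0.0001]
[ 0.43  0.12  0.16 10.5 ] rows>= 4 [0.1726, 0.0015, 0.0, 0.0, 0.0, 0.0]
[ 0.414  0.223  0.12  10.5  ] rows>= 3 [0.1044, 0.0032, 0.04, 0.0, 0.0, 0.0]
```

```bash
H="python3 -m handwheel"
$H '[[0.2278,-0.0185,-0.0024,0,0,0,0.4],[0.2278,-0.0185,-0.0024,0,0,0,0.4],[0.2278,-0.0185,-0.0024,0,0,0,0.4],[0.2278,-0.0185,-0.0024,0,0,0,0.4],[0.2278,-0.0185,-0.0024,0,0,0,0.4]]' 50
$H '[[0.1726,0.0015,0,0,0,0,0.4],[0.1726,0.0015,0,0,0,0,0.4],[0.1726,0.0015,0,0,0,0,0.4],[0.1726,0.0015,0,0,0,0,0.4],[0.1726,0.0015,0,0,0,0,0.4]]'
$H '[[0.1044,0.0032,0.04,0,0,0,0.4],[0.1044,0.0032,0.04,0,0,0,0.4],[0.1044,0.0032,0.04,0,0,0,0.4],[0.1044,0.0032,0.04,0,0,0,0.4],[0.1044,0.0032,0.04,0,0,0,0.4]]'
$H '[[0,0,0,0,0,0,0.4],[0,0,0,0,0,0,0.4]]'
python3 - <<'E'
from h import *
t=cv2.imread('pics/w9.png')[175:217,300:344]  # bearing top centre there at (321.5,195)
f=snap('wrist','w11.png');w=cv2.imread('pics/w11.png')
m=cv2.matchTemplate(w,t,cv2.TM_CCOEFF_NORMED);_,s,_,(u,v)=cv2.minMaxLoc(m);print(s,u+21.5,v+20,P(f,[.4141,.2232,.022]),W(f,u+21.5,v+20,.022))
c=cv2.HoughCircles(cv2.cvtColor(w[:260],cv2.COLOR_BGR2GRAY),cv2.HOUGH_GRADIENT,1,40,param1=120,param2=25,minRadius=14,maxRadius=26);print(c)
plan([[.4141,.2232,.01,10.5]])
E
```

```text
time: 33.7
eef_pos: [0.458, -0.0473, 0.1592]
ee_rot: [-0.001, 0.639, 0.769, -0.0]
force: [1.6, -1.5, 0.2]
grip_width: 0.701
grasp_force: 0.0
time: 34.2
eef_pos: [0.4287, 0.1224, 0.1591]
ee_rot: [-0.0, 0.638, 0.77, -0.0]
force: [1.2, -0.0, 0.2]
grip_width: 0.698
grasp_force: 0.0
time: 34.7
eef_pos: [0.4141, 0.2223, 0.1199]
ee_rot: [0.0, 0.64, 0.769, -0.0]
force: [-0.4, -0.8, -0.2]
grip_width: 0.697
grasp_force: 0.0
time: 34.9
eef_pos: [0.4146, 0.2223, 0.1205]
ee_rot: [0.001, 0.64, 0.768, 0.001]
force: [-0.1, -0.1, 1.1]
grip_width: 0.702
grasp_force: 0.0
0.8823687434196472 318.5 196 [320.35433363 195.84127507] [0.41259841 0.22278614 0.022     ]
[[[318.5 192.5  21.8]
  [416.5 205.5  19.6]]]
[4.14e-01 2.23e-01 1.00e-02 1.05e+01] rows>= 3 [0.0008, -0.0005, 0.1105, 0.0015, 0.0, -0.0015]
```

```bash
H="python3 -m handwheel"
$H '[[0.0006,-0.001,0.05,0,0,0,0.4],[0.0006,-0.001,0.09,0,0,0,0.4],[0.0006,-0.001,0.11,0,0,0,0.4],[0.0006,-0.001,0.11,0,0,0,0.4]]' 50
$H '[[0,0,0,0,0,0,-1],[0,0,0,0,0,0,-1],[0,0,0,0,0,0,-1],[0,0,0,0,0,0,-1],[0,0,0,0,0,0,-1]]' 50
$H '[[0,0,-0.05,0,0,0,-1],[0,0,-0.1,0,0,0,-1],[0,0,-0.14,0,0,0,-1],[0,0,-0.14,0,0,0,-1],[0,0,-0.14,0,0,0,-1]]' 50
python3 - <<'E'
from h import *
plan([[.44,.02,.15,10.5],[.5053,-.192,.15,10.5]])
E
```

```text
time: 35.35
eef_pos: [0.4116, 0.2223, 0.0081]
ee_rot: [-0.0, 0.64, 0.769, -0.002]
force: [0.9, 0.3, 0.6]
grip_width: 0.698
grasp_force: 0.0
time: 35.85
eef_pos: [0.4142, 0.224, 0.012]
ee_rot: [0.001, 0.64, 0.769, 0.001]
force: [-1.7, -1.9, 6.9]
grip_width: 0.398
grasp_force: 49.0
time: 36.35
eef_pos: [0.4139, 0.2241, 0.1519]
ee_rot: [0.001, 0.64, 0.769, 0.002]
force: [-0.6, -0.4, -2.2]
grip_width: 0.388
grasp_force: 51.1
[ 0.44  0.02  0.15 10.5 ] rows>= 5 [-0.2054, -0.0115, 0.0016, 0.0044, -0.001, -0.0002]
[ 0.505 -0.192  0.15  10.5  ] rows>= 5 [-0.2204, 0.0256, 0.0, 0.0, 0.0, 0.0]
```

```bash
H="python3 -m handwheel"
$H '[[-0.2054,-0.0115,0.0016,0,0,0,-1],[-0.2054,-0.0115,0.0016,0,0,0,-1],[-0.2054,-0.0115,0.0016,0,0,0,-1],[-0.2054,-0.0115,0.0016,0,0,0,-1],[-0.2054,-0.0115,0.0016,0,0,0,-1]]'
$H '[[-0.2204,0.0256,0,0,0,0,-1],[-0.2204,0.0256,0,0,0,0,-1],[-0.2204,0.0256,0,0,0,0,-1],[-0.2204,0.0256,0,0,0,0,-1],[-0.2204,0.0256,0,0,0,0,-1]]'
$H '[[0,0,0,0,0,0,-1],[0,0,0,0,0,0,-1]]'
python3 - <<'E'
from h import *
plan([[.5055,-.1928,.054,10.5]])
# is the held bearing still where it was held the first time (w4)?
a=cv2.imread('pics/w4.png')[205:295,285:360]; snap('wrist','w12.png'); b=cv2.imread('pics/w12.png')
_,s,_,l=cv2.minMaxLoc(cv2.matchTemplate(b[180:320,250:400],a,cv2.TM_CCOEFF_NORMED));print(s,l[0]+250-285,l[1]+180-205)
c=cv2.imread('pics/w4.png')[165:205,295:355]; _,s,_,l=cv2.minMaxLoc(cv2.matchTemplate(b[140:230,260:390],c,cv2.TM_CCOEFF_NORMED));print('cup',s,l[0]+260-295,l[1]+140-165)
E
```

```text
time: 36.85
eef_pos: [0.4386, 0.0151, 0.1477]
ee_rot: [0.0, 0.641, 0.767, -0.001]
force: [0.7, 1.2, -2.1]
grip_width: 0.384
grasp_force: 51.0
time: 37.35
eef_pos: [0.5045, -0.1956, 0.1474]
ee_rot: [-0.0, 0.64, 0.768, -0.0]
force: [-0.7, 0.7, -2.5]
grip_width: 0.393
grasp_force: 51.0
time: 37.55
eef_pos: [0.5039, -0.1921, 0.1476]
ee_rot: [-0.001, 0.64, 0.769, 0.0]
force: [-0.6, 0.5, -1.0]
grip_width: 0.392
grasp_force: 51.0
[ 0.505 -0.193  0.054 10.5  ] rows>= 2 [-0.0011, 0.0015, 0.0936, -0.0006, -0.0011, -0.0008]
0.9306367635726929 0 1
cup 0.960871160030365 -3 0
```

```bash
H="python3 -m handwheel"
$H '[[-0.001,0.0013,0.04,0,0,0,-1],[-0.001,0.0013,0.07,0,0,0,-1],[-0.001,0.0013,0.09,0,0,0,-1],[-0.001,0.0013,0.095,0,0,0,-1],[-0.001,0.0013,0.095,0,0,0,-1]]'
$H '[[0,0,0.001,0,0,0,-1],[0,0,0.0025,0,0,0,-1],[0,0,0.0025,0,0,0,-1]]'
$H '[[0,0,0.001,0,0,0,-1],[0,0,0.002,0,0,0,-1],[0,0,0.002,0,0,0,-1]]'
```

```text
time: 38.1
eef_pos: [0.5056, -0.1921, 0.0535]
ee_rot: [-0.0, 0.639, 0.769, 0.0]
force: [-0.7, 0.5, -1.3]
grip_width: 0.392
grasp_force: 51.0
time: 38.4
eef_pos: [0.5064, -0.1932, 0.0518]
ee_rot: [0.001, 0.639, 0.769, 0.001]
force: [-0.3, -0.9, -1.5]
grip_width: 0.393
grasp_force: 51.0
time: 38.7
eef_pos: [0.5059, -0.1932, 0.049]
ee_rot: [0.0, 0.64, 0.769, 0.0]
force: [-0.0, -0.4, -2.1]
grip_width: 0.392
grasp_force: 51.0
```

```bash
H="python3 -m handwheel"
$H '[[0,0,0.001,0,0,0,-1],[0,0,0.0015,0,0,0,-1],[0,0,0.0015,0,0,0,-1]]'
$H '[[0,0,0,0,0,0,0.2],[0,0,0,0,0,0,0.2],[0,0,0,0,0,0,0.2]]'
$H '[[0,0,-0.02,0,0,0,0.2],[0,0,-0.06,0,0,0,0.2],[0,0,-0.1,0,0,0,0.2],[0,0,-0.1,0,0,0,0.2],[0,0,-0.1,0,0,0,0.2]]'
python3 - <<'E'
from h import *
a=cv2.imread('pics/w10.png')[160:225,285:355]; snap('wrist','w13.png'); b=cv2.imread('pics/w13.png')
_,s,_,l=cv2.minMaxLoc(cv2.matchTemplate(b[140:250,260:390],a,cv2.TM_CCOEFF_NORMED));print('seated like third?',s,l[0]+260-285,l[1]+140-160)
plan([[.520,-.2708,.145,10.5],[.520,-.2708,.077,10.5]])
E
```

```text
time: 39.0
eef_pos: [0.5062, -0.1932, 0.048]
ee_rot: [0.001, 0.639, 0.769, 0.001]
force: [-0.7, 1.5, 4.9]
grip_width: 0.389
grasp_force: 51.7
time: 39.3
eef_pos: [0.506, -0.1932, 0.0476]
ee_rot: [0.0, 0.639, 0.769, 0.0]
force: [-0.2, 0.3, 0.2]
grip_width: 0.601
grasp_force: 0.0
time: 39.8
eef_pos: [0.5064, -0.1934, 0.1483]
ee_rot: [0.001, 0.639, 0.769, 0.001]
force: [0.2, 0.9, -0.5]
grip_width: 0.601
grasp_force: 0.0
seated like third? 0.9754526615142822 0 1
[ 0.52  -0.271  0.145 10.5  ] rows>= 2 [-0.079, -0.0002, 0.0023, 0.0009, 0.0, -0.0001]
[ 0.52  -0.271  0.077 10.5  ] rows>= 2 [0.0, 0.0, 0.068, 0.0, 0.0, 0.0]
```

Seated the same as the third. Last click.

```bash
H="python3 -m handwheel"
$H '[[-0.079,-0.0002,0.0023,0,0,0,0.2],[-0.079,-0.0002,0.0023,0,0,0,0.2],[-0.079,-0.0002,0.0023,0,0,0,0.2],[-0.079,-0.0002,0.0023,0,0,0,0.2]]'
$H '[[0,0,0.04,0,0,0,0.2],[0,0,0.068,0,0,0,0.2],[0,0,0.068,0,0,0,0.2],[0,0,0.068,0,0,0,0.2]]'
$H '[[0,0,0,0,0,0,-1],[0,0,0,0,0,0,-1],[0,0,0,0,0,0,-1],[0,0,0,0,0,0,-1]]' 60
$H '[[0,0,0,0,0,-0.14,-1],[0,0,0,0,0,-0.28,-1],[0,0,0,0,0,-0.42,-1],[0,0,0,0,0,-0.5236,-1],[0,0,0,0,0,-0.5236,-1]]'
$H '[[0,0,0,0,0,-0.14,-1],[0,0,0,0,0,-0.28,-1],[0,0,0,0,0,-0.42,-1],[0,0,0,0,0,-0.5236,-1],[0,0,0,0,0,-0.5236,-1]]'
$H '[[0,0,0,0,0,0,0.2],[0,0,0,0,0,0,0.2],[0,0,0,0,0,0,0.2]]'
$H '[[0,0,-0.04,0,0,0,0.2],[0,0,-0.08,0,0,0,0.2],[0,0,-0.1,0,0,0,0.2],[0,0,-0.1,0,0,0,0.2]]'
python3 - <<'E'
from h import *
plan([[.439,-.3373,.17,35],[.439,-.3373,.17,0],[.439,-.3373,.118,0]])
E
```

```text
time: 40.25
eef_pos: [0.5193, -0.2708, 0.1438]
ee_rot: [-0.001, 0.64, 0.768, 0.0]
force: [-0.2, -0.3, -0.9]
grip_width: 0.599
grasp_force: 0.0
time: 40.65
eef_pos: [0.5199, -0.27, 0.0777]
ee_rot: [-0.0, 0.639, 0.769, 0.0]
force: [0.2, 0.5, 0.8]
grip_width: 0.598
grasp_force: 0.0
time: 41.05
eef_pos: [0.5181, -0.2716, 0.0786]
ee_rot: [-0.0, 0.64, 0.768, -0.001]
force: [-22.3, -3.5, 21.2]
grip_width: 0.124
grasp_force: 60.2
time: 41.55
eef_pos: [0.5189, -0.2713, 0.0787]
ee_rot: [-0.0, 0.417, 0.909, -0.001]
force: [-16.6, 0.1, 18.3]
grip_width: 0.128
grasp_force: 59.9
time: 42.05
eef_pos: [0.5193, -0.2706, 0.0787]
ee_rot: [0.0, 0.168, 0.986, 0.0]
force: [-13.1, 4.5, 16.5]
grip_width: 0.127
grasp_force: 60.0
time: 42.35
eef_pos: [0.5205, -0.271, 0.0777]
ee_rot: [0.001, 0.169, 0.986, 0.0]
force: [-0.7, -0.5, -0.6]
grip_width: 0.597
grasp_force: 0.0
time: 42.75
eef_pos: [0.5216, -0.2716, 0.1806]
ee_rot: [0.003, 0.169, 0.986, -0.001]
force: [0.4, -0.4, -0.8]
grip_width: 0.599
grasp_force: 0.0
[ 0.439 -0.337  0.17  35.   ] rows>= 5 [0.056, -0.0895, 0.0103, 0.0016, 0.006, 0.6195]
[ 0.439 -0.337  0.17   0.   ] rows>= 5 [0.0, 0.0, 0.0, 0.0, 0.0, 0.6109]
[ 0.439 -0.337  0.118  0.   ] rows>= 1 [0.0, 0.0, 0.052, 0.0, 0.0, 0.0]
```

```bash
H="python3 -m handwheel"
$H '[[0.056,-0.0895,0.0103,0,0,0.6195,0.2],[0.056,-0.0895,0.0103,0,0,0.6195,0.2],[0.056,-0.0895,0.0103,0,0,0.6195,0.2],[0.056,-0.0895,0.0103,0,0,0.6195,0.2],[0.056,-0.0895,0.0103,0,0,0.6195,0.2]]'
$H '[[0,0,0,0,0,0.6109,0.2],[0,0,0,0,0,0.6109,0.2],[0,0,0,0,0,0.6109,0.2],[0,0,0,0,0,0.6109,0.2],[0,0,0,0,0,0.6109,0.2]]'
$H '[[0,0,0,0,0,0,0.2],[0,0,0,0,0,0,0.2]]'
python3 - <<'E'
from h import *
plan([[.439,-.337,.098,0]])
f=snap('wrist','w14.png');w=cv2.imread('pics/w14.png');g=cv2.cvtColor(w,cv2.COLOR_BGR2GRAY)
p=P(f,[.439,-.337,.123]);u,v=p.astype(int);print('exp',p)
m=(g[v-45:v+45,u-45:u+45]<60).astype(np.uint8);n,l,st,c=cv2.connectedComponentsWithStats(m);print([(st[i].tolist(),(c[i]+[u-45,v-45]).round(1).tolist()) for i in range(1,n) if st[i][4]>60])
E
```

```text
time: 43.25
eef_pos: [0.4369, -0.3367, 0.1662]
ee_rot: [-0.0, 0.464, 0.886, 0.0]
force: [0.3, 0.4, 0.5]
grip_width: 0.601
grasp_force: 0.0
time: 43.75
eef_pos: [0.4376, -0.3362, 0.1664]
ee_rot: [0.0, 0.707, 0.707, 0.0]
force: [0.4, 0.3, -0.7]
grip_width: 0.599
grasp_force: 0.0
time: 43.95
eef_pos: [0.4375, -0.3364, 0.1668]
ee_rot: [0.0, 0.705, 0.709, 0.0]
force: [0.5, -0.7, -0.2]
grip_width: 0.602
grasp_force: 0.0
[ 0.439 -0.337  0.098  0.   ] rows>= 2 [-0.0006, 0.0014, 0.0688, 0.0008, -0.0002, 0.0051]
exp [322.82497313 219.29923068]
[([26, 26, 36, 39, 1096], [320.5, 219.2])]
```

```bash
H="python3 -m handwheel"
$H '[[-0.0005,0.0002,0.04,0,0,0,0.2],[-0.0005,0.0002,0.0675,0,0,0,0.2],[-0.0005,0.0002,0.0675,0,0,0,0.2],[-0.0005,0.0002,0.0675,0,0,0,0.2]]'
$H '[[0,0,0,0,0,0,-1],[0,0,0,0,0,0,-1],[0,0,0,0,0,0,-1],[0,0,0,0,0,0,-1]]' 60
$H '[[0,0,0.005,0,0,0,-1],[0,0,0.01,0,0,0,-1],[0,0,0.015,0,0,0,-1],[0,0,0.0165,0,0,0,-1],[0,0,0.0165,0,0,0,-1]]'
```

```text
time: 44.4
eef_pos: [0.4377, -0.337, 0.1001]
ee_rot: [0.0, 0.707, 0.708, 0.0]
force: [1.3, 0.8, 0.7]
grip_width: 0.599
grasp_force: 0.0
time: 44.8
eef_pos: [0.4375, -0.3376, 0.1006]
ee_rot: [0.001, 0.707, 0.707, -0.0]
force: [-6.1, -1.5, 2.0]
grip_width: 0.276
grasp_force: 58.7
time: 45.3
eef_pos: [0.4377, -0.3378, 0.0854]
ee_rot: [0.001, 0.707, 0.707, -0.0]
force: [-12.3, 3.0, 23.9]
grip_width: 0.279
grasp_force: 61.6
```

```bash
H="python3 -m handwheel"
$H '[[0,0,0.001,0,0,0,-1],[0,0,0.001,0,0,0,-1]]'
$H '[[0,0,0,0,0,0,0.2],[0,0,0,0,0,0,0.2],[0,0,0,0,0,0,0.2]]'
$H '[[0,0,-0.03,0,0,0,0.2],[0,0,-0.08,0,0,0,0.2],[0,0,-0.12,0,0,0,0.2],[0,0,-0.12,0,0,0,0.2]]'
python3 - <<'E'
from h import *
plan([[.36,-.14,.22,0]])
E
```

```text
time: 45.5
eef_pos: [0.4378, -0.3379, 0.0852]
ee_rot: [0.002, 0.707, 0.707, -0.0]
force: [-16.1, 6.4, 38.8]
grip_width: 0.28
grasp_force: 63.2
time: 45.8
eef_pos: [0.438, -0.3372, 0.0825]
ee_rot: [0.001, 0.707, 0.707, 0.0]
force: [-0.6, 0.0, 0.3]
grip_width: 0.6
grasp_force: 0.0
time: 46.2
eef_pos: [0.4396, -0.3385, 0.2075]
ee_rot: [0.004, 0.707, 0.707, 0.001]
force: [0.3, 0.1, -0.8]
grip_width: 0.601
grasp_force: 0.0
[ 0.36 -0.14  0.22  0.  ] rows>= 5 [0.1985, -0.0794, -0.014, 0.0074, 0.0048, 0.0002]
```

Hard stop reached at the bottom. I back away and take one final look.

```bash
H="python3 -m handwheel"
$H '[[0.1985,-0.0794,-0.014,0,0,0,0.2],[0.1985,-0.0794,-0.014,0,0,0,0.2],[0.1985,-0.0794,-0.014,0,0,0,0.2],[0.1985,-0.0794,-0.014,0,0,0,0.2],[0.1985,-0.0794,-0.014,0,0,0,0.2]]'
$H '[[0.1,0,0,0,0,0,0.2],[0.15,0,0,0,0,0,0.2],[0.15,0,0,0,0,0,0.2],[0.15,0,0,0,0,0,0.2],[0.15,0,0,0,0,0,0.2]]'
python3 - <<'E'
from h import *
snap('scene','s3.png');snap('top','t9.png')
o=np.zeros((480,800,3),np.uint8)
o[:,:400]=cv2.resize(cv2.imread('pics/t9.png')[160:265,325:430],(400,480),interpolation=cv2.INTER_CUBIC)
o[:360,400:]=cv2.resize(cv2.imread('pics/s3.png')[210:300,300:400],(400,360),interpolation=cv2.INTER_CUBIC)
o[360:,400:]=cv2.resize(cv2.imread('pics/t9.png')[165:275,170:340],(400,120))
cv2.imwrite('pics/fin.png',o)
E
```

```text
time: 46.7
eef_pos: [0.3565, -0.1356, 0.2162]
ee_rot: [0.0, 0.706, 0.708, 0.001]
force: [1.3, -1.0, -0.1]
grip_width: 0.599
grasp_force: 0.0
time: 47.2
eef_pos: [0.3584, 0.0125, 0.2159]
ee_rot: [0.0, 0.706, 0.708, 0.0]
force: [-0.7, 0.0, 0.2]
grip_width: 0.6
grasp_force: 0.0
```

View pics/fin.png

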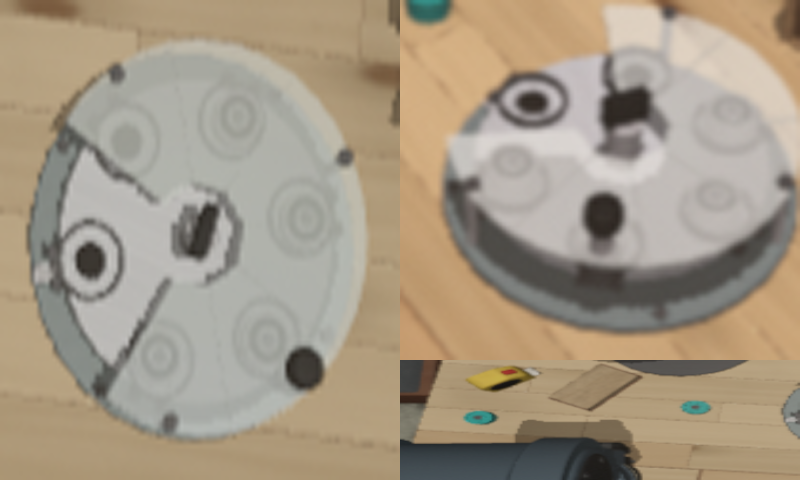

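The picture shows four filled cups side by side under the guard and an empty one in the window at (90,260). The knob centre is at scene row ≈263.7, which is the pushed-down height, and the bystanders are unmoved.

```bash
python3 -c "
from plant import job
print(job.finish_job())"
```

```text
the job is handed in; nothing more can be done
None
```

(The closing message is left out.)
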